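Kit the vented covers with the lifter and send the tray off

TASK

With the flat lifter, slide under each vented cover plate on the bench and stack all of them, feet down and flat, one on another in the middle of the kit tray; the fingers must never touch a cover. Only when all are stacked, push the loaded tray across to the outgoing spot so that it stands centred and square within the yellow corners, with the lifter laid flat and lengthwise on the middle of its blue mat at the end. Leave everything else on the bench alone.

Things in the scene. Friction and masses are not known exactly. Their poses are not given: they have to be found in the camera images.
- lifter: cranked steel spatula, 215 mm long, 160 g. Blade 40 wide, 3 thick, flat, x = -65 to +37 mm (front edge). Thin neck at x = -60 to -72. Black handle above and behind it: x = -68 to -178, 18 wide, 24 tall, centre line 60 mm above the blade's underside. Origin on the blade's underside, 37 mm behind its front edge; x from handle to front edge, z up. Rests flat on its blade, handle in the air
- lifter_grip (a point): the place to grip on the lifter's handle: x = -95 mm, 60 mm above the blade's underside; pinch the 18 mm width from above, firmly (about 100 N), so that it does not droop
- lifter_mid (a point): the middle of the lifter's whole length: x = -70 mm, at the level of the blade's underside
- mat: the lifter's parking mat, a fixed blue bench mat 260 x 110 mm, 2 mm thick, near the robot; x along its length, origin at its centre at table level. The lifter starts lying along it
- tray: kit tray, a loose grey plastic open box 134 x 134 mm, 60 mm high, walls 8, floor 4, inside 118 x 118 mm, about 400 g empty; its front wall (-x side, towards the robot) has an 80 mm wide gap in the middle, from the floor up, for the lifter's blade and neck. Origin: centre of the underside; z up
- spot: the outgoing spot: four fixed yellow tape corners on the bench (outside 166 mm square, inside 146 mm square, flat) around a small yellow square in the middle; the tray fits inside. Origin at the centre, axes along the sides, the same way round as the tray's
- cover_a: square aluminium plate 96 x 96 x 4 mm with dark vent slots on top, on four black rubber feet (12 across, 10 tall, centres 34 mm from the middle both ways): 14 mm high, 10 mm gap under the plate, 56 mm between feet, alike from all sides; 100 g. Stacked covers rise 14 mm each. Origin: centre, at the soles of the feet; x, y along edges. 3 or 4 covers are present
- cover_b: square aluminium plate 96 x 96 x 4 mm with dark vent slots on top, on four black rubber feet (12 across, 10 tall, centres 34 mm from the middle both ways): 14 mm high, 10 mm gap under the plate, 56 mm between feet, alike from all sides; 100 g. Stacked covers rise 14 mm each. Origin: centre, at the soles of the feet; x, y along edges. 3 or 4 covers are present
- cover_c: square aluminium plate 96 x 96 x 4 mm with dark vent slots on top, on four black rubber feet (12 across, 10 tall, centres 34 mm from the middle both ways): 14 mm high, 10 mm gap under the plate, 56 mm between feet, alike from all sides; 100 g. Stacked covers rise 14 mm each. Origin: centre, at the soles of the feet; x, y along edges. 3 or 4 covers are present
- cover_d: one more cover, the same as cover_a; when present it starts stacked on top of cover_a (lift it off first)
- tape: bystander: roll of clear tape lying flat, 84 mm across, 24 mm high; leave it alone
- glue: bystander: white glue bottle, 36 mm across, 110 mm high, standing; leave it alone
- driver: bystander: electric screwdriver lying on the bench, 210 mm long, 34 mm high; leave it alone
- frame: bystander: black plastic frame, 120 x 70 x 14 mm, lying flat; leave it alone
- carton: bystander: small cardboard box, 90 x 70 x 50 mm; leave it alone
- cup: bystander: empty open blue plastic box, 90 x 70 x 45 mm; leave it alone
Mind the look-alikes: they are no part of the job. Leave any orange look-alike of the lifter alone.

How it is judged:
On the way, in this order (a step that is already met when the one before it is completed fails the run):
1. a cover is lifted clear of the bench on the lifter (((contact force between cover_a and lifter above 0.3 N and height (world z) of cover_a above 0.03 m) or (contact force between cover_b and lifter above 0.3 N and height (world z) of cover_b above 0.03 m) or (contact force between cover_c and lifter above 0.3 N and height (world z) of cover_c above 0.03 m) or (contact force between cover_d and lifter above 0.3 N and height (world z) of cover_d above 0.03 m))), for 0.2 s.
2. every cover present lies flat in the stack in the middle of the tray, free of the lifter and at rest (x of cover_a in the frame of tray between -0.018 and 0.018 m and y of cover_a in the frame of tray between -0.018 and 0.018 m and z of cover_a in the frame of tray between 0 and 0.052 m and angle between each of cover_a, cover_b, cover_c, cover_d's own z axis and vertical below 0.07 rad and x of cover_b in the frame of tray between -0.018 and 0.018 m and y of cover_b in the frame of tray between -0.018 and 0.018 m and z of cover_b in the frame of tray between 0 and 0.052 m and x of cover_c in the frame of tray between -0.018 and 0.018 m and y of cover_c in the frame of tray between -0.018 and 0.018 m and z of cover_c in the frame of tray between 0 and 0.052 m and x of cover_d in the frame of tray between -0.018 and 0.018 m and y of cover_d in the frame of tray between -0.018 and 0.018 m and z of cover_d in the frame of tray between 0 and 0.052 m and linear speed of each of cover_a, cover_b, cover_c, cover_d below 0.02 m/s and contact force between each of cover_a, cover_b, cover_c, cover_d and lifter below 0.05 N), for 0.2 s.
3. the tray with its stack stands in the outgoing spot (x of cover_a in the frame of tray between -0.018 and 0.018 m and y of cover_a in the frame of tray between -0.018 and 0.018 m and z of cover_a in the frame of tray between 0 and 0.052 m and angle between each of cover_a, cover_b, cover_c, cover_d's own z axis and vertical below 0.07 rad and x of cover_b in the frame of tray between -0.018 and 0.018 m and y of cover_b in the frame of tray between -0.018 and 0.018 m and z of cover_b in the frame of tray between 0 and 0.052 m and x of cover_c in the frame of tray between -0.018 and 0.018 m and y of cover_c in the frame of tray between -0.018 and 0.018 m and z of cover_c in the frame of tray between 0 and 0.052 m and x of cover_d in the frame of tray between -0.018 and 0.018 m and y of cover_d in the frame of tray between -0.018 and 0.018 m and z of cover_d in the frame of tray between 0 and 0.052 m and x of tray in the frame of spot between -0.018 and 0.018 m and y of tray in the frame of spot between -0.018 and 0.018 m and angle between the x axis of tray and the x axis of spot, either way round below 0.14 rad and angle between tray's own z axis and vertical below 0.05 rad and height (world z) of tray below 0.006 m), for 0.2 s.
At the end, for the whole second after the job is handed in: All covers present flat (4 deg), feet down, stacked in the tray within 18 mm of its centre each way; tray within 18 mm each way and 8 deg of the spot; lifter flat on its mat, its middle within 35 mm of the mat's centre each way, within 14 deg of its length; all at rest (all of step 3 and linear speed of each of cover_a, cover_b, cover_c, cover_d, lifter, tray below 0.02 m/s and x of lifter_mid in the frame of mat between -0.035 and 0.035 m and y of lifter_mid in the frame of mat between -0.035 and 0.035 m and angle between the x axis of lifter and the x axis of mat, either way round below 0.25 rad and angle between lifter's own z axis and vertical below 0.08 rad and height (world z) of lifter below 0.008 m); the robot touches nothing.
It fails at once if the fingers touch a cover (contact force between the fingers and cover_a above 0.5 N or contact force between the fingers and cover_b above 0.5 N or contact force between the fingers and cover_c above 0.5 N or contact force between the fingers and cover_d above 0.5 N).
It fails at once if a bystander is moved more than 25 mm (distance of any of tape, glue, driver, frame, carton, cup from where it was at the start of the episode above 0.025 m).
Of cover_b, cover_c, cover_d only 2 to 3 are there at a start; the rules pass over those that are not, and their reading is None.
At some moment in a run one of tray, lifter, cover_b, cover_c may be knocked a few centimetres aside while the robot is not near it.
It also fails if it takes over 210 s, if anything falls off the work surface, if the arm or the gripper's body presses on something with over 40 N, if the wrist force passes 120 N, or if a joint passes its speed limit or range.

ROBOT

A 7-joint arm with a two-finger parallel gripper is mounted at the origin on the work surface. World frame = base frame: x ahead of the robot, y to its left, z up, the work surface at z = 0. Lengths are in m, angles in rad, forces in N, time in s.
With the tool pointing down it reaches from about 0.4 to 0.875 m from the base axis. Payload 4.4 kg.
Tool frame: the origin (TCP) lies at the very end of the fingers, on their centre line; the grasp point (between the pads) lies 19 mm behind it (grasp_offset is the distance from the TCP to the grasp point, in m); x points along the fingers, z is the direction in which the jaws open and shut, and the axes are right-handed (so a half turn about x gives the same grasp; the last joint's range is limited). The gripper opens to 85 mm and grips with 20 to 120 N. Pads are 22 mm wide; open, the fingers measure 114 mm over their backs; the gripper's body (76 mm by 85 mm) begins 54 mm behind the grasp point. The pads swing forward as they close: fully open they stand 13 mm farther back than shut.
Start: joints at [1.262, 0.628, 0.038, 1.517, -0.027, 0.996, -0.02], TCP at [0.156, -0.631, 0.231] pointing down, gripper open.
Joint ranges: [-3.06, 3.06], [-0.37, 2.12], [-1.25, 1.32], [0.18, 2.47], [-1.1, 4.24], [0.23, 1.98], [-2.94, 2.94]. Speed limits (rad/s): [2.57, 2.57, 3.14, 3.14, 3.14, 3.14, 3.14].

INTERFACE

Orientations are given as [roll, pitch, yaw] about the fixed x, y, z axes, in that order (R = Rz(yaw) Ry(pitch) Rx(roll)).
In Python, from workcell import read_state, grab_frame, camera_params, sign_off, recognise, regions_of, tip_of, grasp_offset gives the robot as it stands.
- The arm moves only by the tool drive_tool, never from a script. Its argument "motion" is a list that holds one entry, the list of rows, each a list of 7 numbers: the turn, a rotation vector about the tool's x, y, z in rad, then the shift along the tool's x, y, z in mm, then the gripper command: -1 is shut, 1 is fully open, values between are in proportion. In form: [[[ax, ay, az, tx, ty, tz, claw], ...]]. A call has 1 to 12 rows; each row shifts and turns the commanded pose from where the row before left it, along the tool's axes as they then stand; what a row does not reach is not made up. A row lasts 1/12 s, in which the tool goes at most 41.7 mm and 7.16 degrees, less where a joint would pass 70% of its speed; a pose out of reach is approached as far as the arm can. A call is refused whole if a number of a shift passes 41.7 or a number of a turn 0.125, either way. A call with a gripper value outside its range is refused whole. The fingers move at their own pace and stop on an object; the grip force is fixed at half the most. Time passes only in rows, so rows that do not move let the fingers close. It gives the time, the measured TCP pose, the force and the opening at its end, in the units of the state.
- read_state(): the state, without advancing time (a new reading comes with each control period).
- grab_frame(name): name is "side" or "top" or "wrist"; returns (picture, depth): 480x640x3 uint8, red, green, blue; 480x640 float32, m along the optical axis (not along the pixel's ray), 0 where there is no reading.
- camera_params(name): a dict with "vfov" (degrees; the focal length in pixels is half the picture's height over the tangent of half this angle, whatever the lens; pixels are square), "cx", "cy" (the principal point, pixels), "R" (3x3) and "t" (3): a world point X has camera coordinates R X + t; the wrist camera has in their place "T_tool_cam" (4x4, takes a point from camera to tool coordinates, whose origin is the TCP and whose axes are the tool frame's). Camera axes: x right, y down, z forward; pixel columns grow to the right and rows downward; lengths in m; the calibration is good to about 2 mm. A picture is of the moment at which its call begins: read the wrist's pose just before it. camera_params takes no time and is no camera call.
- sign_off(): hands the job in, once; it reports no verdict.
Trained networks look in the newest picture that a camera, given by its name, has taken for a name from the list of things; names that differ only in an ending like _2 or _b are one class to them, and where a whole thing is asked for, a point or a joint stands for the part that bears it (a point fixed in the world has none). Each returns a list of dicts, best first, with "score" (0 to 1); they miss things now and then, are a little off and sometimes report something else, mostly with a low value. They report only what shows in the picture. A call takes as long as a camera call. They do not tell look-alikes from the thing itself.
- recognise(camera, thing): "bbox" ([centre column, centre row, width, height] in pixels, round what is visible of it).
- regions_of(camera, thing): "mask" (480x640 bool, what is visible of it) and "bbox" ([centre column, centre row, width, height] in pixels, round what is visible of it).
- tip_of(camera, thing): "point" ([column, row] in pixels: a listed point, or the origin of a listed thing).
The state is a dict: "t": time; "joint_pos": joint angles; "dq": joint speeds; "effort": joint torques, N m; "position": TCP position; "tool_rot": TCP orientation; "contact_force": force on the tool from outside, world axes, zero at the start; "moment": the same for the moment, N m; "gripper_width": finger opening in m.
Only numpy, scipy, OpenCV 4.12 (cv2) and the standard library are available. Lean on these libraries where they do the work, as an engineer would, in place of code of your own. Each camera call takes 0.05 s, during which the arm holds its last target.

## Working session

There is one attempt and no reset: what is moved stays moved. The work goes in short steps, Python scripts to look and compute and a tool call to move; the robot and the scene stay as the last step left them, time stands still between calls to the robot, and variables do not carry over. Pictures are saved under pics/ and viewed, and the job is handed in when it is done.

Besides the shell and the picture viewer there is one more tool, called after "Request:" as name([rows], argument=value, ...), one row to a line, values as JSON. drive_tool: Moves the arm, as the interface text tells. Its arguments: {"type":"object","properties":{"motion":{"type":"array"}},"required":["motion"]}

```bash
ls; mkdir -p pics; python3 - <<'E'
from workcell import *
import cv2
s=read_state(); print(s)
for n in ["side","top","wrist"]:
    p,d=grab_frame(n); cv2.imwrite(f"pics/0{n}.png",p[:,:,::-1]); print(n,camera_params(n))
print(grasp_offset)
E
```

```text
pics
{'t': 0.0, 'joint_pos': array([ 1.26219131,  0.62933963,  0.03844995,  1.5183966 , -0.02700233,
        0.99629146, -0.01998394]), 'dq': array([ 0.00083103,  0.00069718, -0.00044318, -0.00052957,  0.00141195,
        0.00045343, -0.00071326]), 'effort': array([-5.38504919e-04, -5.63398182e+01,  1.22604702e+00, -1.93445492e+01,
        1.10106068e-02,  1.05361352e-02,  3.42145051e-05]), 'position': array([ 0.1561472 , -0.63030856,  0.23038431]), 'tool_rot': array([-3.12683368,  1.56887954,  1.82836799]), 'contact_force': array([-1.15339956, -0.38123835, -0.84524327]), 'moment': array([-0.07854387, -0.01385146, -0.01672091]), 'gripper_width': 0.08567123997328314}
side {'vfov': 46.27071395742301, 'cx': 319.16211737408923, 'cy': 243.19539539155662, 'R': array([[-0.97641843, -0.21536342, -0.01502127],
       [-0.08787445,  0.46003249, -0.88354297],
       [ 0.19719311, -0.86138766, -0.46810915]]), 't': array([0.42008244, 0.11191288, 1.06775014])}
top {'vfov': 49.19683421276103, 'cx': 315.67916750910246, 'cy': 240.0723948074732, 'R': array([[ 0.01652282, -0.99983547,  0.00748592],
       [-0.99130249, -0.01735853, -0.13045328],
       [ 0.13056176, -0.00526536, -0.9914262 ]]), 't': array([-0.00896254,  0.46058791,  1.25363666])}
wrist {'vfov': 71.48718434708366, 'cx': 322.39001486817864, 'cy': 241.3255218744747, 'T_tool_cam': array([[ 6.30846400e-04, -2.81906348e-01,  9.59441720e-01,
        -1.42084415e-01],
       [-6.56047964e-04, -9.59441821e-01, -2.81905946e-01,
         7.23373411e-02],
       [ 9.99999586e-01, -4.51600436e-04, -7.90204504e-04,
        -8.92684885e-04],
       [ 0.00000000e+00,  0.00000000e+00,  0.00000000e+00,
         1.00000000e+00]])}
0.0187
```

View pics/0top.png

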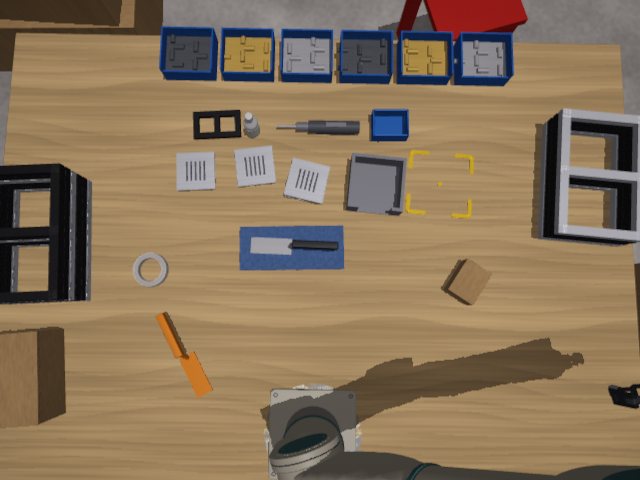

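View pics/0side.png

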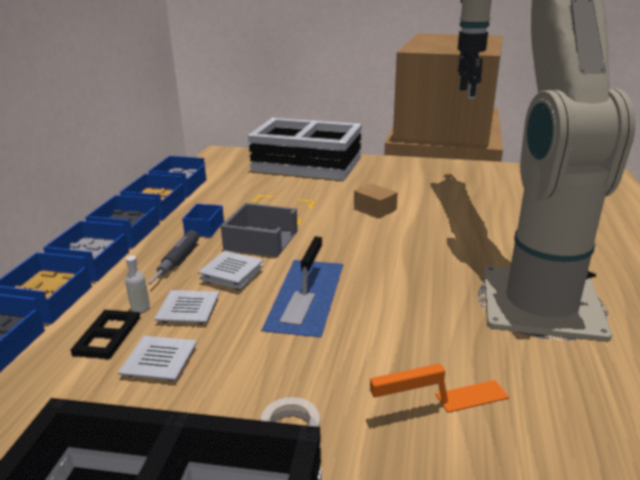

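The top view shows three cover places at (196,171), (255,166) and (307,181), the tray at (377,184), the yellow spot at (440,184) and the lifter on its mat at (295,246). The orange look-alike is at (183,355). Next I'll measure these from the depth image.

```bash
cat > h.py <<'E'
from workcell import *
import numpy as np, cv2
from scipy.spatial.transform import Rotation as Ro
def world(cam,d,st=None):
    P=camera_params(cam); f=240/np.tan(np.radians(P['vfov']/2))
    v,u=np.mgrid[0:480,0:640]
    c=np.stack([(u-P['cx'])/f*d,(v-P['cy'])/f*d,d],-1)
    if 'R' in P: return (c-P['t'])@P['R']
    T=P['T_tool_cam']; c=c@T[:3,:3].T+T[:3,3]
    R=Ro.from_euler('xyz',st['tool_rot']).as_matrix()
    return c@R.T+st['position']
def proj(cam,X):
    P=camera_params(cam); f=240/np.tan(np.radians(P['vfov']/2))
    c=np.asarray(X)@P['R'].T+P['t']; return c[...,:2]/c[...,2:]*f+[P['cx'],P['cy']]
def rect(pts):
    r=cv2.minAreaRect((pts[:,:2]*1000).astype(np.float32)); return r
def look(tag,cams=("top",)):
    o={}
    for n in cams:
        s=read_state(); p,d=grab_frame(n); cv2.imwrite(f"pics/{tag}{n}.png",p[:,:,::-1]); o[n]=(s,p,d)
    return o
E
python3 - <<'E'
from h import *
o=look("1")
s,p,d=o['top']; W=world('top',d)
for th in ['cover_a','tray','lifter','mat','spot','driver','glue','frame','cup']:
    for r in regions_of('top',th):
        if r['score']<.3: continue
        m=r['mask']&(d>0); w=W[m]
        print(th,round(r['score'],2),np.round(r['bbox']),'z pct',np.round(np.percentile(w[:,2],[5,50,95]),4),'xy',np.round(w[:,:2].mean(0),4), 'rect',np.round(np.array(rect(w)[0]),1),np.round(rect(w)[1],1),round(rect(w)[2],1))
E
```

```text
cover_a 0.97 [195. 174.  41.  39.] z pct [0.0099 0.0142 0.0186] xy [0.6327 0.3055] rect [633.3 305.9] [97.1 97.2] 3.3
cover_a 0.75 [255. 166.  41.  41.] z pct [0.0096 0.014  0.0184] xy [0.6481 0.1569] rect [650.3 158.6] [100.   99.7] 7.8
cover_a 0.71 [306. 180.  47.  46.] z pct [0.0239 0.0281 0.0327] xy [0.6103 0.024 ] rect [610.5  24.2] [95.3 97.8] 77.0
tray 0.73 [376. 185.  59.  65.] z pct [0.0001 0.0058 0.0615] xy [ 0.6056 -0.1501] rect [ 610.7 -153.1] [147.3 157. ] 84.6
lifter 0.56 [183. 356.  59.  84.] z pct [-0.0015  0.0049  0.0739] xy [0.1692 0.3045] rect [182.6 316.1] [225.9  47.9] 31.2
mat 0.82 [290. 249. 104.  44.] z pct [-0.0023  0.002   0.0064] xy [0.4417 0.0555] rect [444.   59.5] [110.3 260.8] 2.0
spot 0.83 [441. 186.  67.  71.] z pct [-0.004   0.0004  0.0049] xy [ 0.6171 -0.3216] rect [ 614.4 -314.8] [168.1 170.4] 85.6
driver 0.67 [321. 129.  87.  12.] z pct [0.0062 0.028  0.0357] xy [ 0.7495 -0.025 ] rect [754.3  -2.2] [207.8  35.9] 88.6
glue 0.58 [251. 126.  20.  25.] z pct [0.0109 0.0688 0.11  ] xy [0.7366 0.1622] rect [754.5 166.5] [62.5 36. ] 9.4
frame 0.73 [216. 124.  47.  32.] z pct [-0.0014  0.0126  0.0182] xy [0.7565 0.2586] rect [760.7 259.6] [ 83.8 128.9] 5.2
cup 0.85 [390. 126.  37.  33.] z pct [0.0007 0.0099 0.0458] xy [ 0.7606 -0.1839] rect [ 757.  -182.2] [70.8 91. ] 0.8
cup 0.42 [251. 126.  17.  27.] z pct [0.0084 0.0685 0.1096] xy [0.7359 0.162 ] rect [748.6 171.2] [52.3 44.6] 71.0
```

```bash
python3 - <<'E'
import cv2
p=cv2.imread('pics/1top.png')
cv2.imwrite('pics/1crop.png',cv2.resize(p[100:280,165:485],None,fx=2.5,fy=2.5,interpolation=cv2.INTER_CUBIC))
E
```

```text
(no output)
```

View pics/1crop.png

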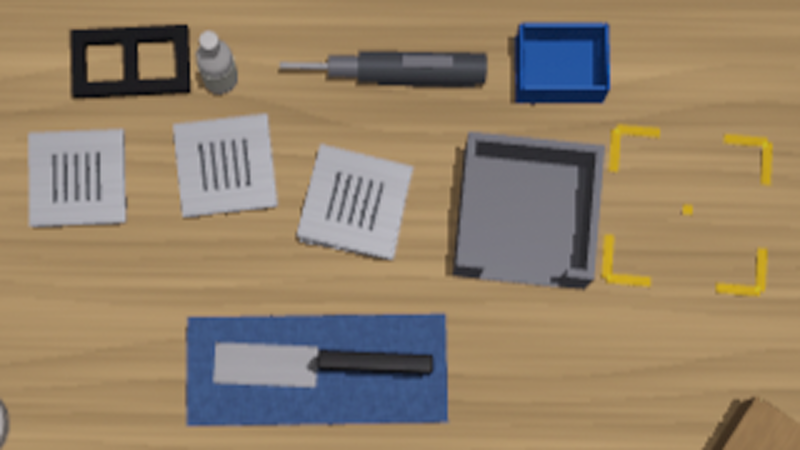

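The three cover places have top heights of 14, 14 and 28 mm, so the stack with cover_d is the one at (307,181), and there are four covers. The steel and black lifter on the blue mat is the real one, and the orange one at (183,356) is the look-alike. I'll fit the lifter, tray and spot next.

```bash
cat >> h.py <<'E'
def plane_pts(cam,m,z):
    P=camera_params(cam); f=240/np.tan(np.radians(P['vfov']/2))
    v,u=np.nonzero(m); r=np.stack([(u-P['cx'])/f,(v-P['cy'])/f,np.ones(len(u))],-1)@P['R']
    c=-P['R'].T@P['t']; k=(z-c[2])/r[:,2]; return c+r*k[:,None]
def sqfit(pts):
    (c,s,a)=rect(pts); a=(a+45)%90-45; return np.round(c,1),np.round(s,1),round(a,1)
def covers(p,d):
    W=world('top',d); out=[]
    for r in regions_of('top','cover_a'):
        if r['score']<.3: continue
        m=r['mask']; zt=np.median(W[m&(d>0)][:,2])
        z=round(zt/.014)*.014 if W is not None else zt
        # keep bright plate pixels
        out.append((round(zt,4),)+sqfit(plane_pts('top',m,zt)))
        print('cover',out[-1])
    return out
def trayfit(p,d):
    W=world('top',d); x0=None
    for r in regions_of('top','tray')[:1]:
        b=r['bbox']; mm=np.zeros((480,640),bool); mm[int(b[1]-b[3]/2-6):int(b[1]+b[3]/2+6),int(b[0]-b[2]/2-6):int(b[0]+b[2]/2+6)]=1
        m=mm&(abs(W[...,2]-.06)<.009)&(d>0)
        m=cv2.morphologyEx(m.astype(np.uint8),cv2.MORPH_CLOSE,np.ones((3,3)))>0
        n,l,st,_=cv2.connectedComponentsWithStats(m.astype(np.uint8)); k=1+np.argmax(st[1:,4])
        print('tray rim',r['score'],(l==k).sum(),sqfit(plane_pts('top',l==k,.06)))
def spotfit(p):
    h=cv2.cvtColor(p,cv2.COLOR_RGB2HSV); m=(h[...,0]>20)&(h[...,0]<35)&(h[...,1]>180)&(h[...,2]>120); m[:145]=0;m[225:]=0;m[:,:400]=0;m[:,480:]=0
    print('spot',m.sum(),sqfit(plane_pts('top',m,0.)))
def lifterfit(p,d):
    W=world('top',d)
    h=cv2.cvtColor(p,cv2.COLOR_RGB2HSV)
    reg=np.zeros((480,640),bool); reg[222:275,236:348]=1
    hd=reg&(h[...,2]<60)&(W[...,2]>.04); bl=reg&(h[...,1]<60)&(h[...,2]>120)
    for n,m,z in (('handle',hd,.074),('blade',bl,.005)): print(n,m.sum(),rect(plane_pts('top',m,z)))
    mm=reg&(h[...,0]>95)&(h[...,0]<125)&(h[...,1]>90)
    print('mat',rect(plane_pts('top',mm,.002)))
E
python3 - <<'E'
from h import *
p=cv2.imread('pics/1top.png')[:,:,::-1].copy()
o=look("2"); s,p,d=o['top']
print(Ro.from_euler('xyz',s['tool_rot']).as_matrix().round(3))
covers(p,d); trayfit(p,d); spotfit(p); lifterfit(p,d)
E
```

```text
[[ 0.     0.971  0.24 ]
 [-0.     0.24  -0.971]
 [-1.     0.     0.   ]]
cover (np.float64(0.0142), array([649.4, 156.9]), array([99.4, 96.7]), 7.9)
cover (np.float64(0.0141), array([633.1, 305.4]), array([97.2, 96. ]), 2.9)
cover (np.float64(0.028), array([611. ,  24.3]), array([97.7, 99.3]), -14.1)
tray rim 0.86 681 (array([ 600.9, -146.9]), array([134.4, 135.7]), -4.8)
spot 442 (array([ 615.6, -314.8]), array([164.8, 164.2]), -4.2)
handle 295 ((443.2117919921875, 2.7823219299316406), (108.91903686523438, 19.635507583618164), 88.49201202392578)
blade 827 ((444.65289306640625, 59.180999755859375), (111.20414733886719, 260.7011413574219), 1.67857027053833)
mat ((445.09051513671875, 58.765037536621094), (107.21367645263672, 257.2965393066406), 1.8624974489212036)
```

Request:
drive_tool([
  [[0,0,0,3,29.4,-16.8,1],[0,0,0,3,29.4,-16.8,1],[0,0,0,3,29.4,-16.8,1],[0,0,0,3,29.4,-16.8,1],[0,0,0,3,29.4,-16.8,1],[0,0,0,3,29.4,-16.8,1],[0,0,0,3,29.4,-16.8,1],[0,0,0,3,29.4,-16.8,1],[0,0,0,3,29.4,-16.8,1],[0,0,0,3,29.4,-16.8,1],[0,0,0,3,29.4,-16.8,1],[0,0,0,3,29.4,-16.8,1]],
])

```text
t: 1.8
position: [0.4514, -0.3493, 0.1954]
tool_rot: [0.677, 1.57, -0.651]
contact_force: [0.2, 0.1, 0.6]
gripper_width: 0.0853
```

Request:
drive_tool([
  [[-0.11,0,0,0,0,0,1],[-0.11,0,0,0,0,0,1],[-0.11,0,0,0,0,0,1],[-0.11,0,0,0,0,0,1],[-0.11,0,0,0,0,0,1],[-0.11,0,0,0,0,0,1],[-0.11,0,0,0,0,0,1],[-0.11,0,0,0,0,0,1],[-0.11,0,0,0,0,0,1],[-0.11,0,0,0,0,0,1],[-0.11,0,0,0,0,0,1],[-0.09,0,0,0,0,0,1]],
])

```text
t: 2.8
position: [0.4503, -0.3507, 0.1955]
tool_rot: [-0.881, 1.57, -0.904]
contact_force: [0.5, -0.1, -0.1]
gripper_width: 0.0857
```

```bash
cat >> h.py <<'E'
def to(x,y,z,psi):
    s=read_state(); R=Ro.from_euler('xyz',s['tool_rot']).as_matrix()
    cur=np.degrees(np.arctan2(R[1,1],R[0,1]))
    p=np.radians(psi); ly=np.array([np.cos(p),np.sin(p),0]); lx=np.array([0,0,-1.]); Rt=np.stack([lx,ly,np.cross(lx,ly)],1)
    rv=Ro.from_matrix(R.T@Rt).as_rotvec()
    D=np.array([x,y,z])-s['position']
    print('t',round(s['t'],2),'pos',s['position'].round(4),'psi',round(cur,2),'tilt',R[2,1:].round(4),'F',s['contact_force'].round(1),'w',round(s['gripper_width'],4),'q1,q7',s['joint_pos'][[0,6]].round(2))
    print(' turn rotvec',rv.round(3),' shift if before turn',(R.T@D*1000).round(1),' if after',(Rt.T@D*1000).round(1))
E
python3 -c "
from h import *
to(.4436,.031,.16,88.5)"
```

```text
t 2.8 pos [ 0.4503 -0.3507  0.1955] psi 88.68 tilt [-0.0003  0.0002] F [ 0.5 -0.1 -0.1] w 0.0857 q1,q7 [0.83 0.36]
 turn rotvec [0.003 0.    0.   ]  shift if before turn [ 35.4 381.4 -15.4]  if after [ 35.5 381.4 -16.7]
```

Request:
drive_tool([
  [[0,0,0,3,31.8,-1.3,1],[0,0,0,3,31.8,-1.3,1],[0,0,0,3,31.8,-1.3,1],[0,0,0,3,31.8,-1.3,1],[0,0,0,3,31.8,-1.3,1],[0,0,0,3,31.8,-1.3,1],[0,0,0,3,31.8,-1.3,1],[0,0,0,3,31.8,-1.3,1],[0,0,0,3,31.8,-1.3,1],[0,0,0,3,31.8,-1.3,1],[0,0,0,3,31.8,-1.3,1],[0,0,0,2,31.8,-1.3,1]],
])

```text
t: 3.8
position: [0.4454, 0.0328, 0.1604]
tool_rot: [-0.139, 1.57, -0.167]
contact_force: [0.9, 0.5, -0.4]
gripper_width: 0.0855
```

```bash
python3 - <<'E'
from h import *
to(.4436,.031,.041+.002,88.5)
o=look("3",("wrist",)); s,p,d=o['wrist']; W=world('wrist',d,s)
m=(W[...,2]>.055)&(W[...,2]<.085)&(d>0)&(abs(W[...,0]-.444)<.05)&(abs(W[...,1])<.1)
print(m.sum(),rect(W[m]),np.median(W[m][:,2]))
h=cv2.cvtColor(p,cv2.COLOR_RGB2HSV)
b=(h[...,1]<60)&(h[...,2]>90)&(abs(W[...,2]-.005)<.008)&(abs(W[...,0]-.444)<.05)&(abs(W[...,1]-.06)<.14)&(d>0)
print(b.sum(),rect(W[b]),np.median(W[b][:,2]))
E
```

```text
t 3.8 pos [0.4454 0.0328 0.1604] psi 88.37 tilt [-0.0001  0.0006] F [ 0.9  0.5 -0.4] w 0.0855 q1,q7 [ 0.08 -0.43]
 turn rotvec [-0.002  0.001  0.   ]  shift if before turn [117.3  -1.9  -1.8]  if after [117.4  -1.9  -1.7]
3333 ((446.9178161621094, 3.2978286743164062), (111.99846649169922, 18.017377853393555), 88.60791015625) 0.07320567422562418
3781 ((443.7796325683594, 60.491798400878906), (265.7890930175781, 98.08746337890625), 89.61412811279297) 0.004499536721888353
```

View pics/3wrist.png

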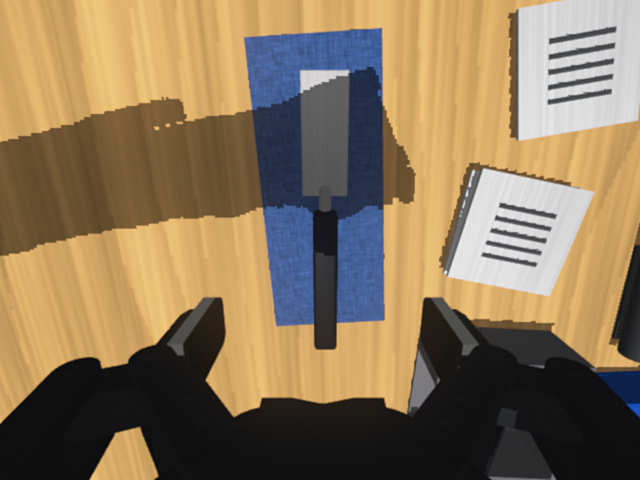

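Request:
drive_tool([
  [[0,0,0,23,0,0,1],[0,0,0,23,0,0,1],[0,0,0,23,0,0,1],[0,0,0,23,0,0,1],[0,0,0,15,0,0,1],[0,0,0,9,-2,-0.5,1],[0,0,0,0,0,0,0],[0,0,0,0,0,0,-1],[0,0,0,0,0,0,-1],[0,0,0,0,0,0,-1],[0,0,0,0,0,0,-1],[0,0,0,0,0,0,-1]],
])

```text
t: 4.85
position: [0.4455, 0.0294, 0.0451]
tool_rot: [0.122, 1.569, 0.094]
contact_force: [-0.2, -0.8, 4.7]
gripper_width: 0.0169
```

Request:
drive_tool([
  [[0,0,0,0,0,0,-1],[0,0,0,0,0,0,-1],[0,0,0,0,0,0,-1],[0,0,0,0,0,0,-1]],
])

```text
t: 5.18
position: [0.4455, 0.0293, 0.045]
tool_rot: [-0.029, 1.569, -0.057]
contact_force: [0.2, -0.6, 7.2]
gripper_width: 0.0171
```

```bash
python3 - <<'E'
from h import *
to(.4436,.031,.041+.002,88.5)
E
```

```text
t 5.18 pos [0.4455 0.0293 0.045 ] psi 88.39 tilt [-0.      0.0016] F [ 0.2 -0.6  7.2] w 0.0171 q1,q7 [-0.03 -0.55]
 turn rotvec [-0.002  0.002  0.   ]  shift if before turn [ 2.   1.6 -1.9]  if after [ 2.   1.6 -1.9]
```

Request:
drive_tool([
  [[0,0,0,-5,0,0,-1],[0,0,0,-20,0,0,-1],[0,0,0,-30,0,0,-1],[0,0,0,-30,0,0,-1],[0,0,0,-20,0,0,-1],[0.12,0,0,0,0,0,-1],[0.12,0,0,0,0,0,-1],[0.12,0,0,0,0,0,-1],[0.12,0,0,0,0,0,-1],[0.12,0,0,0,0,0,-1],[0.12,0,0,0,0,0,-1],[0.12,0,0,0,0,0,-1]],
])

```text
t: 6.18
position: [0.4442, 0.0295, 0.1494]
tool_rot: [-2.43, 1.57, 2.979]
contact_force: [-0.3, 0.0, -2.0]
gripper_width: 0.0168
```

Request:
drive_tool([
  [[0.12,0,0,0,0,0,-1],[0.12,0,0,0,0,0,-1],[0.12,0,0,0,0,0,-1],[0.12,0,0,0,0,0,-1],[0.12,0,0,0,0,0,-1],[0.12,0,0,0,0,0,-1],[0.12,0,0,0,0,0,-1],[0.11,0,0,0,0,0,-1],[0,0,0,0,0,0,-1]],
])

```text
t: 6.93
position: [0.4442, 0.0297, 0.1493]
tool_rot: [-1.325, 1.57, 3.138]
contact_force: [0.1, -0.4, -1.8]
gripper_width: 0.0168
```

```bash
python3 - <<'E'
from h import *
o=look("4",("wrist","side","top")); s,p,d=o['wrist']; W=world('wrist',d,s)
to(.425,.071,.15,-14.1)
bz=s['position'][2]-.043
h=cv2.cvtColor(p,cv2.COLOR_RGB2HSV)
R=Ro.from_euler('xyz',s['tool_rot']).as_matrix()
L=(W-s['position'])@R  # tool coords
b=(h[...,1]<60)&(h[...,2]>60)&(abs(W[...,2]-bz)<.02)&(abs(L[...,2])<.03)&(d>0)
print(b.sum(),np.median(W[b][:,2])-bz)
P=L[b]; A=np.c_[P[:,1],np.ones(len(P))]; k=np.linalg.lstsq(A,-P[:,0],rcond=None)[0]; print('slope rad',k[0],'range',P[:,1].min(),P[:,1].max(),'lat',P[:,2].min(),P[:,2].max(), 'z at tip',k@[.13,1]+s['position'][2]-bz)
covers(*o['top'][1:])
E
```

```text
t 7.08 pos [0.4445 0.0297 0.1493] psi -13.98 tilt [-0.0005 -0.0001] F [-0.3 -0.4 -0.6] w 0.0172 q1,q7 [-0.28 -1.73]
 turn rotvec [ 0.002 -0.     0.   ]  shift if before turn [ -0.6 -28.9 -35.4]  if after [ -0.7 -29.  -35.3]
16215 0.0022472354019282964
slope rad -0.009107516734909303 range 0.02959176075986879 0.13243490763122678 lat -0.020600283996426622 0.019914057366642694 z at tip 0.0020614550123650294
cover (np.float64(0.0139), array([649.6, 157.6]), array([99.2, 98.3]), 7.8)
cover (np.float64(0.0143), array([633. , 305.4]), array([97.1, 95.9]), 2.9)
cover (np.float64(0.0282), array([625.3,  21.9]), array([96.6, 69.7]), -10.6)
cover (np.float64(0.0093), array([ 763.4, -185.8]), array([82.6, 96.4]), 1.1)
```

View pics/4wrist.png

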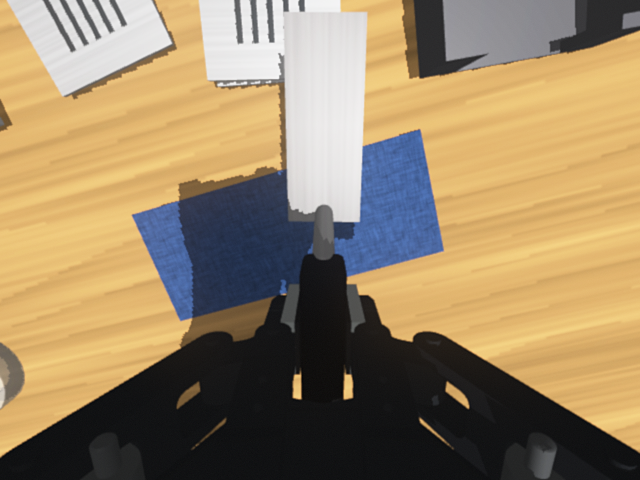

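View pics/4side.png

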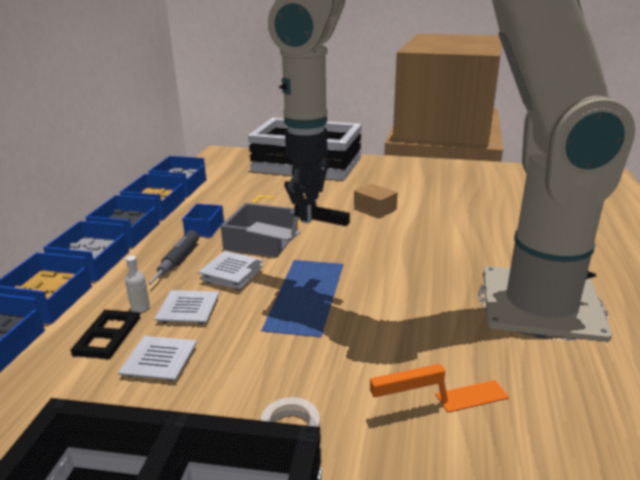

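Request:
drive_tool([
  [[0,0,0,0,-14,-18,-1],[0,0,0,0,-14,-17.5,-1],[0,0,0,20,0,0,-1],[0,0,0,20,0,0,-1],[0,0,0,20,0,0,-1],[0,0,0,18,0,0,-1],[0,0,0,10,0,0,-1],[0,0,0,0,0,0,-1]],
])

```text
t: 7.8
position: [0.4252, 0.0706, 0.0597]
tool_rot: [-1.301, 1.567, -3.117]
contact_force: [0.1, 1.3, -1.2]
gripper_width: 0.017
```

```bash
python3 - <<'E'
from h import *
o=look("5",("wrist","side")); 
to(.5184,.0476,.0615,-14.1)
p=o['side'][1]; cv2.imwrite('pics/5crop.png',cv2.resize(p[200:320,170:370,::-1],None,fx=4,fy=4))
s,p,d=o['wrist']; W=world('wrist',d,s); R=Ro.from_euler('xyz',s['tool_rot']).as_matrix()
h=cv2.cvtColor(p,cv2.COLOR_RGB2HSV)
m=(h[...,1]<60)&(h[...,2]>100)&(abs(W[...,2]-.028)<.006)&(abs(W[...,0]-.611)<.09)&(abs(W[...,1]-.024)<.075)&(d>0)
print(m.sum(),sqfit(W[m]))
E
```

```text
t 7.9 pos [0.4263 0.0706 0.0613] psi -14.13 tilt [-0.0007 -0.    ] F [ 0.4  0.1 -1.6] w 0.0169 q1,q7 [-0.31 -1.76]
 turn rotvec [-0.001 -0.     0.001]  shift if before turn [-0.3 94.9 -0.2]  if after [-0.2 94.9 -0.1]
0 (array([0., 0.]), array([0., 0.]), 0.0)
```

View pics/5crop.png

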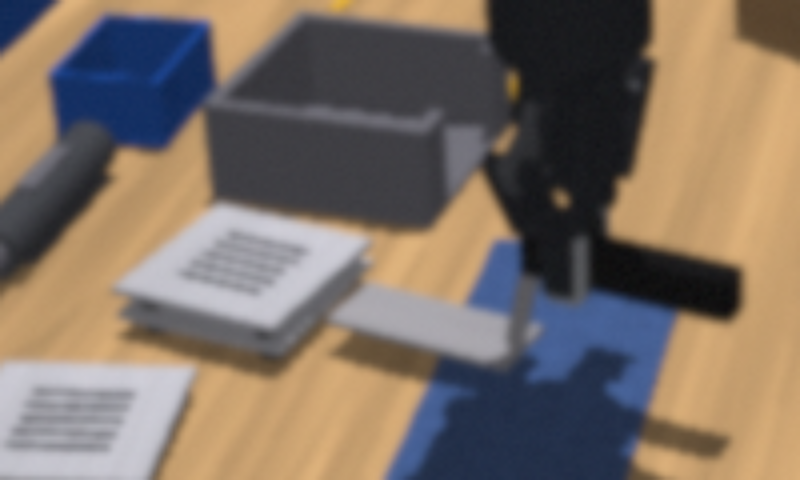

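View pics/5wrist.png

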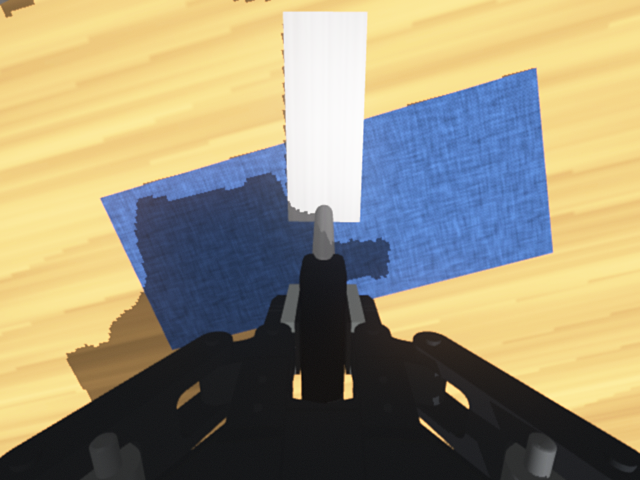

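The side crop shows the blade level with the gap under the top cover, just short of its edge. I'll slide in now.

Request:
drive_tool([
  [[0,0,0,0,8,0,-1],[0,0,0,0,10,0,-1],[0,0,0,0,10,0,-1],[0,0,0,0,10,0,-1],[0,0,0,0,10,0,-1],[0,0,0,0,10,0,-1],[0,0,0,0,10,0,-1],[0,0,0,0,10,0,-1],[0,0,0,0,10,0,-1],[0,0,0,0,7,0,-1],[0,0,0,0,0,0,-1]],
])

```text
t: 8.82
position: [0.5207, 0.0468, 0.0614]
tool_rot: [1.664, 1.568, -0.155]
contact_force: [0.8, 0.4, -1.1]
gripper_width: 0.0171
```

```bash
python3 - <<'E'
from h import *
o=look("6",("side","top")); 
to(.5184,.0476,.0615,-14.1)
p=o['side'][1]; cv2.imwrite('pics/6crop.png',cv2.resize(p[200:320,170:370,::-1],None,fx=4,fy=4))
E
```

```text
t 8.92 pos [0.5182 0.0474 0.0611] psi -14.18 tilt [-0.0009  0.0002] F [-0.5 -0.6 -1.1] w 0.0169 q1,q7 [-0.25 -1.73]
 turn rotvec [-0.001  0.     0.001]  shift if before turn [-0.4  0.2 -0.2]  if after [-0.4  0.2 -0.2]
```

View pics/6crop.png

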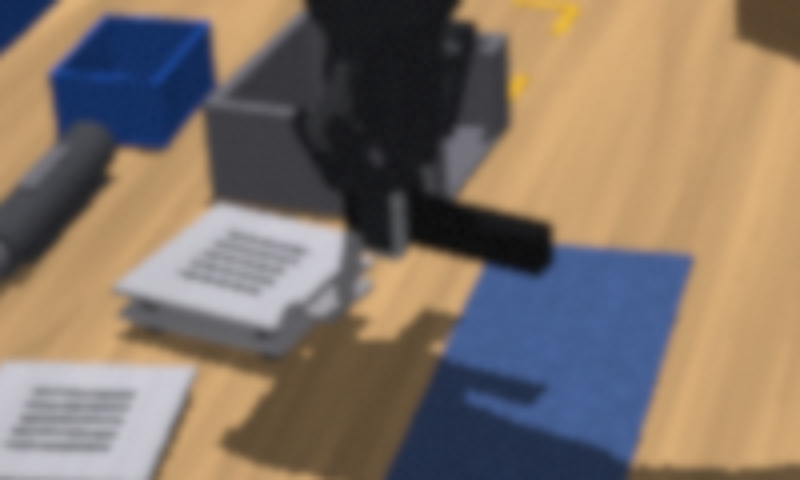

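Request:
drive_tool([
  [[0,0,0,-2,0,0,-1],[0,0,0,-2,0,0,-1],[0,0,0,-2,0,0,-1],[0,0,0,-3,0,0,-1],[0,0,0,-5,0,0,-1],[0,0,0,-8,0,0,-1],[0,0,0,-12,0,0,-1],[0,0,0,-16,0,0,-1],[0,0,0,-16,0,0,-1],[0,0,0,-14,0,0,-1],[0,0,0,-8,0,0,-1],[0,0,0,-3,0,0,-1]],
])

```text
t: 9.92
position: [0.5193, 0.0476, 0.1541]
tool_rot: [1.963, 1.568, 0.145]
contact_force: [-0.3, -0.0, -3.0]
gripper_width: 0.0172
```

```bash
cat >> h.py <<'E'
def carried(tag):
    o=look(tag,("wrist","side")); s,p,d=o['wrist']; W=world('wrist',d,s); R=Ro.from_euler('xyz',s['tool_rot']).as_matrix()
    L=(W-s['position'])@R; hh=-L[...,0]+.043  # height above nominal blade underside
    h=cv2.cvtColor(p,cv2.COLOR_RGB2HSV)
    m=(h[...,1]<60)&(h[...,2]>60)&(abs(hh-.006)<.012)&(abs(L[...,2])<.07)&(L[...,1]<.16)&(d>0)
    P=L[m]; P=np.c_[P[:,1],P[:,2],hh[m]]; pl=P[P[:,2]>.004] if 1 else P
    A=np.c_[P[:,:2],np.ones(len(P))]; k=np.linalg.lstsq(A,P[:,2],rcond=None)[0]
    print('cover: n',len(P),'near edge y',np.percentile(P[:,0],.5).round(4),'far',np.percentile(P[:,0],99.5).round(4),'lat',np.percentile(P[:,1],[.3,99.7]).round(4),'rect',sqfit(P),'slope fwd,lat',k[:2].round(4),'z@95',(k@[.0955,0,1]).round(4))
    return o
E
python3 - <<'E'
from h import *
to(.5184,.0476,.0615,-14.1)
o=carried("7")
p=o['side'][1]; cv2.imwrite('pics/7crop.png',cv2.resize(p[150:300,170:370,::-1],None,fx=3,fy=3))
s,p,d=look("7")['top']; trayfit(p,d)
E
```

```text
t 9.92 pos [0.5193 0.0476 0.1541] psi -14.16 tilt [ 0.0026 -0.0011] F [-0.3 -0.  -3. ] w 0.0172 q1,q7 [-0.29 -1.77]
 turn rotvec [-0.001 -0.001 -0.003]  shift if before turn [92.6 -1.1  0.3]  if after [92.6 -0.9  0.2]
cover: n 38508 near edge y 0.0318 far 0.1351 lat [-0.0495  0.0462] rect (array([82.9, -1.5]), array([ 97.1, 106.6]), -0.4) slope fwd,lat [0.0123 0.0053] z@95 0.006
tray rim 0.8 677 (array([ 601. , -146.9]), array([134.4, 135.5]), -4.8)
```

View pics/7wrist.png

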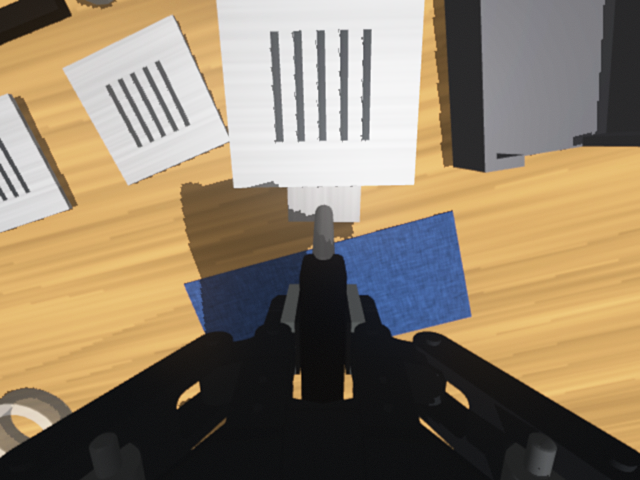

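View pics/7crop.png

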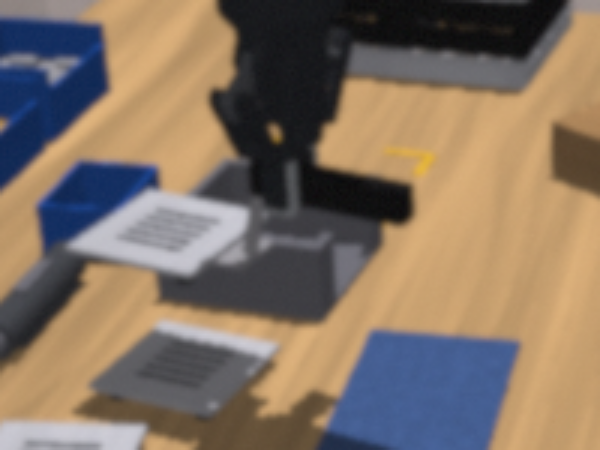

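```bash
cat >> h.py <<'E'
def cov2(tag):
    s,p,d=look(tag,("wrist",))['wrist']; W=world('wrist',d,s); R=Ro.from_euler('xyz',s['tool_rot']).as_matrix()
    L=(W-s['position'])@R; hh=-L[...,0]+.043
    h=cv2.cvtColor(p,cv2.COLOR_RGB2HSV)
    m=(h[...,1]<60)&(h[...,2]>60)&(abs(hh-.007)<.010)&(abs(L[...,2])<.07)&(L[...,1]<.16)&(d>0)
    P=np.c_[L[m][:,1:],hh[m]]; P=P[(abs(P[:,1])>.026)]
    y0=np.percentile(P[:,0],.5)
    A=np.c_[P[:,:2],np.ones(len(P))]; k=np.linalg.lstsq(A,P[:,2],rcond=None)[0]
    e=[];
    for a,b in((-.045,-.027),(.027,.045)):
        q=P[(P[:,1]>a)&(P[:,1]<b)]; e.append(np.percentile(q[:,0],.7))
    print('cov2 near',np.round(e,4),'centre fwd',round(np.mean(e)+.048,4),'centre lat',round(np.percentile(P[:,1],[.3,99.7]).mean(),4),'yaw err deg',round(np.degrees(np.arctan2(e[1]-e[0],.072)),2),'slope',k[:2].round(4),'h',P[:,2].mean().round(4))
E
python3 - <<'E'
from h import *
cov2("8")
to(.5057,-.1405,.154,-4.8)
E
```

```text
cov2 near [0.0501 0.0515] centre fwd 0.0988 centre lat -0.0016 yaw err deg 1.14 slope [-0.0026  0.0057] h 0.0061
t 10.17 pos [0.5178 0.0475 0.1516] psi -14.16 tilt [-0.0015  0.0006] F [-0.3  0.8 -2.2] w 0.0169 q1,q7 [-0.29 -1.77]
 turn rotvec [-0.163  0.     0.002]  shift if before turn [ -2.4  34.3 185.2]  if after [ -2.4   3.7 188.3]
```

Request:
drive_tool([
  [[-0.04,0,0,0,0,0,-1],[-0.083,0,0,0,0,0,-1],[-0.04,0,0,0,0,0,-1],[0,0,0,0,0.4,8,-1],[0,0,0,0,0,16,-1],[0,0,0,0,0,24,-1],[0,0,0,0,0,30,-1],[0,0,0,0,0,32,-1],[0,0,0,0,0,30,-1],[0,0,0,0,0,24,-1],[0,0,0,0,0,16,-1],[0,0,0,0,0,8,-1]],
])

```text
t: 11.17
position: [0.5018, -0.1439, 0.1519]
tool_rot: [-0.518, 1.569, -2.179]
contact_force: [0.4, -0.1, -1.7]
gripper_width: 0.0169
```

```bash
python3 - <<'E'
from h import *
cov2("9")
s,p,d=look("9")['top']; trayfit(p,d)
to(.5024,-.1402,.0505,-4.8)
E
```

```text
cov2 near [0.0501 0.0517] centre fwd 0.0989 centre lat -0.0019 yaw err deg 1.26 slope [-0.0024  0.0056] h 0.0061
tray rim 0.57 290 (array([ 603.8, -117.1]), array([ 74.7, 135.1]), -4.8)
t 11.32 pos [ 0.5027 -0.1399  0.1519] psi -4.92 tilt [-0.0008 -0.0005] F [ 0.4  0.3 -3.4] w 0.0171 q1,q7 [ 0.12 -1.31]
 turn rotvec [-0.002 -0.     0.001]  shift if before turn [101.4  -0.2   0.4]  if after [101.4  -0.3   0.3]
```

View pics/9wrist.png

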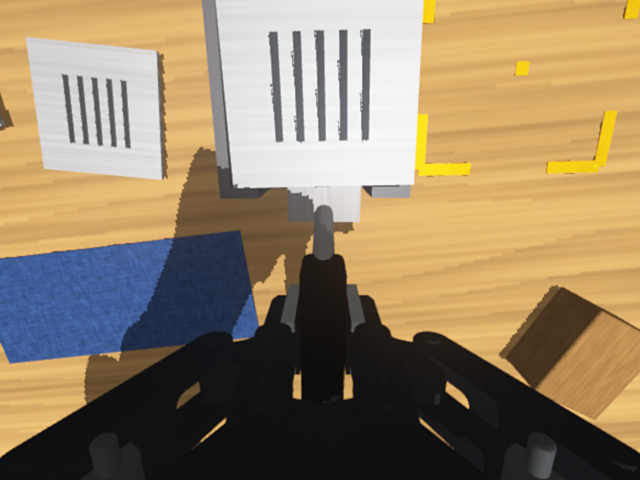

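```bash
cat >> h.py <<'E'
def wtray(tag):
    # tray front-wall stubs seen by the wrist camera, tool coords
    s,p,d=look(tag,("wrist",))['wrist']; W=world('wrist',d,s); R=Ro.from_euler('xyz',s['tool_rot']).as_matrix()
    L=(W-s['position'])@R
    m=(abs(W[...,2]-.06)<.004)&(abs(L[...,2])<.1)&(L[...,1]>.01)&(d>0)
    P=np.c_[L[m][:,1:]]
    f=P[P[:,0]<np.percentile(P[:,0],1)+.008]
    l=f[f[:,1]<0][:,1]; r=f[f[:,1]>0][:,1]
    print('wtray n',len(P),'front y',np.percentile(P[:,0],.5).round(4),'left stub',np.percentile(l,[.5,99.5]).round(4) if len(l) else None,'right stub',np.percentile(r,[.5,99.5]).round(4) if len(r) else None)
    for q in (l,r):
        pass
    return s,p,d,W,L
E
python3 - <<'E'
from h import *
s,p,d,W,L=wtray("10")
print(np.c_[L[175:200:4,225:420:15].reshape(-1,3)[:0]])
for u in (228,240,255,378,390,402): print(u,L[188:196:2,u].round(4).tolist(),W[190,u,2].round(4))
E
```

```text
wtray n 3296 front y 0.0349 left stub [-0.0689 -0.0421] right stub [0.0377 0.0646]
[]
228 [[0.0914, 0.0421, -0.067], [0.0909, 0.0408, -0.067], [0.0927, 0.0392, -0.0676], [0.0923, 0.0378, -0.0676]] 0.061
240 [[0.0918, 0.0421, -0.0588], [0.0916, 0.0407, -0.0588], [0.0927, 0.0392, -0.0592], [0.0927, 0.0378, -0.0593]] 0.0604
255 [[0.0931, 0.0419, -0.0485], [0.0914, 0.0407, -0.0483], [0.0918, 0.0393, -0.0484], [0.0922, 0.0378, -0.0486]] 0.0605
378 [[0.0932, 0.0419, 0.0378], [0.092, 0.0406, 0.0377], [0.0923, 0.0392, 0.0378], [0.0918, 0.0378, 0.0378]] 0.0599
390 [[0.0927, 0.0419, 0.0462], [0.0925, 0.0405, 0.0462], [0.0927, 0.0391, 0.0463], [0.0922, 0.0378, 0.0463]] 0.0594
402 [[0.0921, 0.042, 0.0544], [0.0928, 0.0405, 0.0547], [0.0926, 0.0391, 0.0547], [0.0921, 0.0378, 0.0547]] 0.0591
```

Request:
drive_tool([
  [[0,0,0,8,2,-0.2,-1],[0,0,0,14,0,0,-1],[0,0,0,18,0,0,-1],[0,0,0,18,0,0,-1],[0,0,0,14,0,0,-1],[0,0,0,10,0,0,-1],[0,0,0,7,0,0,-1],[0,0,0,5,0,0,-1],[0,0,0,3,0,0,-1],[0,0,0,2,0,0,-1],[0,0,0,2,0,0,-1],[0,0,0,0,0,0,-1]],
])

```text
t: 12.37
position: [0.5055, -0.1399, 0.0516]
tool_rot: [1.457, 1.57, -0.198]
contact_force: [0.8, 0.8, -1.7]
gripper_width: 0.0172
```

```bash
python3 - <<'E'
from h import *
cov2("11")
o=look("11",("side",))
p=o['side'][1]; cv2.imwrite('pics/11crop.png',cv2.resize(p[150:300,170:370,::-1],None,fx=3,fy=3))
to(.5024,-.1402,.0505,-4.8)
E
```

```text
cov2 near [0.0495 0.0374] centre fwd 0.0915 centre lat -0.0077 yaw err deg -9.58 slope [-0.0002  0.0044] h 0.0086
t 12.47 pos [ 0.5055 -0.14    0.0518] psi -4.84 tilt [0.0012 0.0002] F [-0.  -0.4 -1.9] w 0.0171 q1,q7 [ 0.15 -1.28]
 turn rotvec [-0.001  0.    -0.001]  shift if before turn [ 1.3 -3.1  0.4]  if after [ 1.3 -3.1  0.4]
```

View pics/11wrist.png

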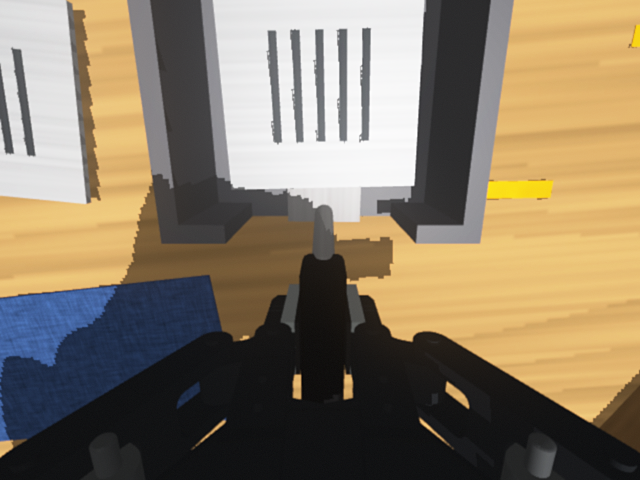

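View pics/11crop.png

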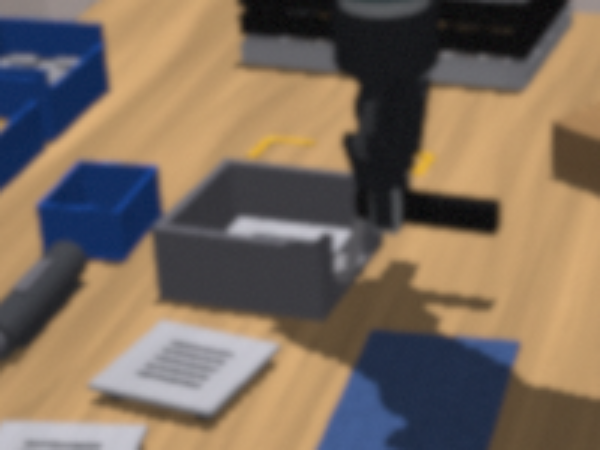

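Request:
drive_tool([
  [[0,0,0,1.5,0,0,-1],[0,0,0,0,-6,0,-1],[0,0,0,0,-10,0,-1],[0,0,0,0,-14,0,-1],[0,0,0,0,-16,0,-1],[0,0,0,0,-16,0,-1],[0,0,0,0,-14,0,-1],[0,0,0,0,-12,0,-1],[0,0,0,0,-8,0,-1],[0,0,0,0,0,0,-1],[0,0,0,-20,0,0,-1],[0,0,0,-30,0,0,-1]],
])

```text
t: 13.47
position: [0.4109, -0.1318, 0.0986]
tool_rot: [-1.641, 1.559, 2.987]
contact_force: [1.2, 0.4, -1.0]
gripper_width: 0.0169
```

```bash
python3 - <<'E'
from h import *
o=look("12",("top",)); s,p,d=o['top']; trayfit(p,d); covers(p,d)
o=look("12",("side",))
p=o['side'][1]; cv2.imwrite('pics/12crop.png',cv2.resize(p[150:300,170:370,::-1],None,fx=3,fy=3))
to(.5024,-.1402,.0505,-4.8)
E
```

```text
tray rim 0.8 636 (array([ 601. , -146.9]), array([134.3, 135.5]), -4.8)
cover (np.float64(0.0142), array([610.4,  24. ]), array([96.1, 96.4]), -10.5)
cover (np.float64(0.018), array([ 600.8, -146.8]), array([96.2, 96.6]), -3.8)
cover (np.float64(0.0141), array([633. , 305.4]), array([97.3, 96. ]), 2.9)
cover (np.float64(0.0142), array([648.5, 156.7]), array([97.4, 96.3]), 7.7)
cover (np.float64(0.0577), array([ 515.4, -130.6]), array([32.8, 67.3]), -33.0)
t 13.67 pos [ 0.4132 -0.132   0.1001] psi -4.8 tilt [-0.0049 -0.0003] F [ 0.3  0.3 -2. ] w 0.0172 q1,q7 [ 0.08 -1.05]
 turn rotvec [-0.    -0.     0.005]  shift if before turn [49.1 89.9  0.7]  if after [49.6 89.6  0.7]
```

View pics/12top.png

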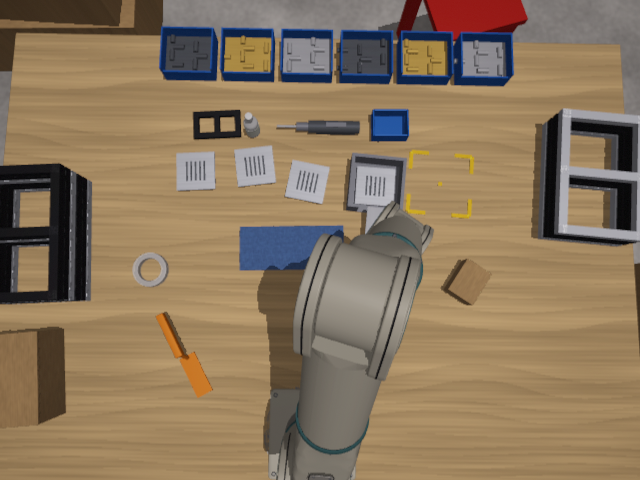

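View pics/12crop.png

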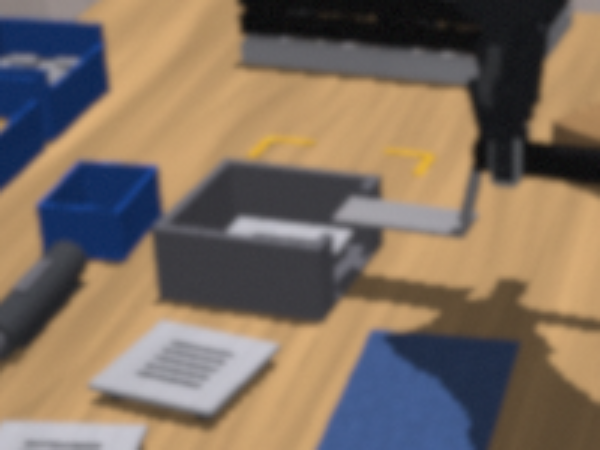

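Request:
drive_tool([
  [[0,0,0,-20,0,0,-1],[0,0,0,-20,0,0,-1],[0.105,0,0,-5,0,0,-1],[0,0,0,0,-2,-16,-1],[0,0,0,0,-2,-30,-1],[0,0,0,0,-2,-36,-1],[0,0,0,0,-2,-36,-1],[0,0,0,0,-2,-36,-1],[0,0,0,0,-2,-24,-1],[0,0,0,0,-2,-10,-1],[0,0,0,0,0,0,-1]],
])

```text
t: 14.58
position: [0.4335, 0.0579, 0.1437]
tool_rot: [-1.585, 1.561, 2.943]
contact_force: [-0.2, -0.7, -1.1]
gripper_width: 0.0169
```

```bash
python3 - <<'E'
from h import *
to(.4233,.0597,.07,-10.8)
E
```

```text
t 14.58 pos [0.4335 0.0579 0.1437] psi -10.55 tilt [-0.0094 -0.0001] F [-0.2 -0.7 -1.1] w 0.0169 q1,q7 [-0.46 -1.55]
 turn rotvec [ 0.004 -0.     0.009]  shift if before turn [73.8 -9.7  0.1]  if after [ 73.7 -10.4   0.2]
```

Request:
drive_tool([
  [[0.004,0,0.004,20,-6,0,-1],[0,0,0,25,-4,0,-1],[0,0,0,20,0,0,-1],[0,0,0,9,0,0,-1],[0,0,0,0,0,0,-1],[0,0,0,0,0,0,-1],[0,0,0,0,0,0,-1]],
])

```text
t: 15.17
position: [0.4244, 0.0562, 0.0712]
tool_rot: [-1.626, 1.568, 2.892]
contact_force: [0.1, -0.5, -0.4]
gripper_width: 0.017
```

```bash
python3 - <<'E'
from h import *
to(.4233,.0597,.047,-10.8)
s,p,d=look("13")['top']; covers(p,d)
E
```

```text
t 15.17 pos [0.4244 0.0562 0.0712] psi -11.18 tilt [-0.0027 -0.0001] F [ 0.1 -0.5 -0.4] w 0.017 q1,q7 [-0.36 -1.46]
 turn rotvec [-0.007 -0.     0.003]  shift if before turn [24.2 -1.7 -3.2]  if after [24.2 -1.7 -3.3]
cover (np.float64(0.0142), array([648.7, 157.4]), array([97.3, 97.8]), 8.0)
cover (np.float64(0.0179), array([ 600.9, -146.9]), array([96.4, 96.6]), -3.6)
cover (np.float64(0.0141), array([609.9,  23.9]), array([96.2, 95.3]), -10.5)
```

Request:
drive_tool([
  [[-0.005,0,0.004,8,-2,-3.2,-1],[0,0,0,8,0,0,-1],[0,0,0,6,0,0,-1],[0,0,0,2,0,0,-1],[0,0,0,0,0,0,-1],[0,0,0,0,0,0,-1]],
])

```text
t: 15.77
position: [0.4231, 0.061, 0.0473]
tool_rot: [2.014, 1.569, 0.255]
contact_force: [0.4, -0.4, -1.9]
gripper_width: 0.017
```

```bash
cat >> h.py <<'E'
def bladefit(tag):
    s,p,d=look(tag,("wrist",))['wrist']; W=world('wrist',d,s); R=Ro.from_euler('xyz',s['tool_rot']).as_matrix()
    L=(W-s['position'])@R; hh=-L[...,0]+.043
    h=cv2.cvtColor(p,cv2.COLOR_RGB2HSV)
    b=(h[...,1]<60)&(h[...,2]>60)&(abs(hh)<.012)&(abs(L[...,2])<.021)&(L[...,1]>.035)&(L[...,1]<.128)&(d>0)
    P=np.c_[L[b][:,1],W[b][:,2]]; k=np.polyfit(P[:,0],P[:,1],1)
    print('blade top world z rear',np.polyval(k,.03).round(4),'front',np.polyval(k,.132).round(4),'underside nominal',s['position'][2]-.043)
E
python3 - <<'E'
from h import *
to(.5166,.0419,.047,-10.8); bladefit("14")
p=look("14",("side",))['side'][1]; cv2.imwrite('pics/14crop.png',cv2.resize(p[200:320,170:370,::-1],None,fx=4,fy=4))
E
```

```text
t 15.77 pos [0.4231 0.061  0.0473] psi -10.78 tilt [ 0.0017 -0.0008] F [ 0.4 -0.4 -1.9] w 0.017 q1,q7 [-0.36 -1.31]
 turn rotvec [ 0.    -0.001 -0.002]  shift if before turn [ 0.5 95.4  1.3]  if after [ 0.3 95.4  1.3]
blade top world z rear 0.0069 front 0.0067 underside nominal 0.004295696558151735
```

View pics/14crop.png

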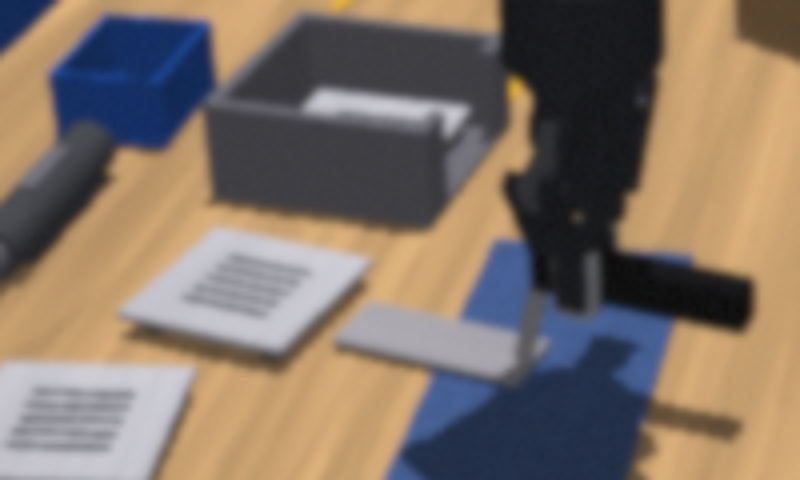

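Request:
drive_tool([
  [[0,0,0,0,8,0.4,-1],[0,0,0,0,10,0.4,-1],[0,0,0,0,10,0.3,-1],[0,0,0,0,10,0,-1],[0,0,0,0,10,0,-1],[0,0,0,0,10,0,-1],[0,0,0,0,10,0,-1],[0,0,0,0,10,0,-1],[0,0,0,0,10,0,-1],[0,0,0,0,7,0,-1],[0,0,0,0,0,0,-1],[0,0,0,0,0,0,-1]],
])

```text
t: 16.87
position: [0.516, 0.042, 0.0467]
tool_rot: [2.483, 1.57, 0.724]
contact_force: [-0.0, -0.4, -0.5]
gripper_width: 0.0172
```

```bash
python3 - <<'E'
from h import *
to(.5166,.0419,.047,-10.8); cov2("15")
p=look("15",("side",))['side'][1]; cv2.imwrite('pics/15crop.png',cv2.resize(p[200:320,170:370,::-1],None,fx=4,fy=4))
E
```

```text
t 16.87 pos [0.516  0.042  0.0467] psi -10.79 tilt [ 0.0004 -0.0005] F [-0.  -0.4 -0.5] w 0.0172 q1,q7 [-0.36 -1.33]
 turn rotvec [ 0.    -0.001 -0.   ]  shift if before turn [-0.2  0.7 -0.1]  if after [-0.3  0.7 -0. ]
cov2 near [0.051  0.0515] centre fwd 0.0992 centre lat -0.001 yaw err deg 0.37 slope [ 0.0005 -0.0001] h 0.0097
```

View pics/15wrist.png

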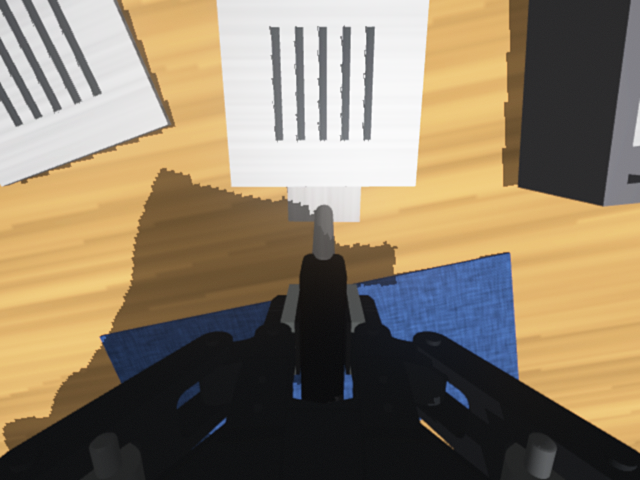

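The plate sits square over the blade and still rests on its feet. I'll lift it now.

Request:
drive_tool([
  [[0,0,0,-2,0,0,-1],[0,0,0,-2,0,0,-1],[0,0,0,-2,0,0,-1],[0,0,0,-4,0,0,-1],[0,0,0,-8,0,0,-1],[0,0,0,-14,0,0,-1],[0,0,0,-18,0,0,-1],[0,0,0,-20,0,0,-1],[0,0,0,-18,0,0,-1],[0,0,0,-14,0,0,-1],[0,0,0,-8,0,0,-1],[0,0,0,-3,0,0,-1]],
])

```text
t: 17.97
position: [0.5163, 0.0422, 0.1615]
tool_rot: [2.089, 1.567, 0.33]
contact_force: [0.2, -0.1, -3.0]
gripper_width: 0.017
```

```bash
python3 - <<'E'
from h import *
cov2("16")
s,p,d=look("16")['top']; trayfit(p,d)
to(.505,-.14,.16,-4.8)
E
```

```text
cov2 near [0.0521 0.0521] centre fwd 0.1001 centre lat -0.001 yaw err deg -0.01 slope [-0.003   0.0058] h 0.0061
tray rim 0.83 673 (array([ 600.9, -146.9]), array([134.4, 135.7]), -4.8)
t 18.12 pos [0.5153 0.0422 0.1596] psi -10.78 tilt [-0.     -0.0007] F [ 0.   0.6 -2.6] w 0.0175 q1,q7 [-0.47 -1.45]
 turn rotvec [-0.104 -0.001  0.   ]  shift if before turn [ -0.5  24.  180.9]  if after [ -0.4   5.  182.4]
```

Request:
drive_tool([
  [[-0.03,0,0,0,0,0,-1],[-0.05,0,0,0,0,0,-1],[-0.024,0,0,0,0,0,-1],[0,0,0,0,1,8,-1],[0,0,0,0,1,16,-1],[0,0,0,0,1,24,-1],[0,0,0,0,1.3,29,-1],[0,0,0,0,0,30,-1],[0,0,0,0,0,28,-1],[0,0,0,0,0,23,-1],[0,0,0,0,0,15,-1],[0,0,0,0,0,8.5,-1]],
])

```text
t: 19.12
position: [0.5038, -0.143, 0.1597]
tool_rot: [0.397, 1.569, -1.263]
contact_force: [0.3, -0.3, -2.1]
gripper_width: 0.0171
```

Request:
drive_tool([
  [[0,0,0,0,0,0,-1],[0,0,0,0,0,0,-1]],
])

```text
t: 19.28
position: [0.5045, -0.1389, 0.1595]
tool_rot: [3.126, 1.569, 1.47]
contact_force: [-0.4, 0.4, -3.1]
gripper_width: 0.017
```

```bash
python3 - <<'E'
from h import *
cov2("17");wtray("17b")
to(.5044,-.139,.0645,-4.8)
E
```

```text
cov2 near [0.0523 0.0523] centre fwd 0.1003 centre lat -0.0012 yaw err deg -0.01 slope [-0.003   0.0055] h 0.0061
wtray n 2137 front y 0.0329 left stub [-0.0667 -0.0398] right stub [0.04  0.067]
t 19.38 pos [ 0.5048 -0.1375  0.1595] psi -4.72 tilt [ 0.     -0.0018] F [-0.4  0.5 -2.8] w 0.0169 q1,q7 [-0.08 -1.05]
 turn rotvec [ 0.001 -0.002 -0.   ]  shift if before turn [95.  -0.3  1.7]  if after [95.  -0.3  1.5]
```

Request:
drive_tool([
  [[0,0,0,8,-0.2,1,-1],[0,0,0,14,0,0,-1],[0,0,0,18,0,0,-1],[0,0,0,16,0,0,-1],[0,0,0,12,0,0,-1],[0,0,0,9,0,0,-1],[0,0,0,7,0,0,-1],[0,0,0,4,0,0,-1],[0,0,0,3,0,0,-1],[0,0,0,2,0,0,-1],[0,0,0,2,0,0,-1],[0,0,0,0,0,0,-1]],
])

```text
t: 20.38
position: [0.5049, -0.1402, 0.065]
tool_rot: [1.863, 1.569, 0.208]
contact_force: [0.2, 0.4, -0.8]
gripper_width: 0.017
```

```bash
python3 - <<'E'
from h import *
cov2("18")
to(.5044,-.139,.0645,-4.8)
p=look("18",("side",))['side'][1]; cv2.imwrite('pics/18crop.png',cv2.resize(p[150:300,170:370,::-1],None,fx=3,fy=3))
E
```

```text
cov2 near [0.0511 0.0371] centre fwd 0.0921 centre lat -0.0076 yaw err deg -10.98 slope [-0.0007  0.0065] h 0.0091
t 20.43 pos [ 0.5049 -0.1402  0.0651] psi -4.83 tilt [ 0.0017 -0.0005] F [ 0.1 -0.2 -1.3] w 0.0173 q1,q7 [ 0.   -0.96]
 turn rotvec [-0.001 -0.001 -0.002]  shift if before turn [ 0.6 -0.6 -1.2]  if after [ 0.6 -0.6 -1.2]
```

View pics/18crop.png

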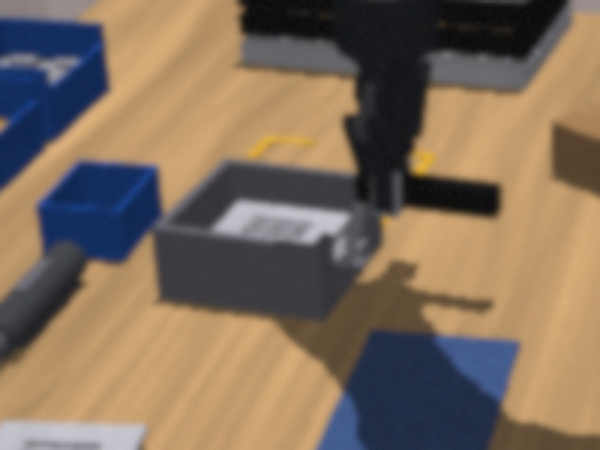

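Request:
drive_tool([
  [[0,0,0,0.8,0,0,-1],[0,0,0,0,-6,0,-1],[0,0,0,0,-10,0,-1],[0,0,0,0,-14,0,-1],[0,0,0,0,-16,0,-1],[0,0,0,0,-16,0,-1],[0,0,0,0,-14,0,-1],[0,0,0,0,-12,0,-1],[0,0,0,0,-8,0,-1],[0,0,0,0,0,0,-1],[0,0,0,-30,0,0,-1],[0,0,0,-35,0,0,-1]],
])

```text
t: 21.48
position: [0.4078, -0.1319, 0.1283]
tool_rot: [-1.889, 1.567, 2.738]
contact_force: [1.6, 0.0, -1.8]
gripper_width: 0.0168
```

Request:
drive_tool([
  [[0,0,0,-30,0,0,-1],[0,0,0,0,0,0,-1]],
])

```text
t: 21.65
position: [0.4125, -0.1336, 0.1633]
tool_rot: [1.436, 1.56, -0.219]
contact_force: [0.7, -1.4, -1.4]
gripper_width: 0.0169
```

```bash
python3 - <<'E'
from h import *
o=look("19",("top",)); s,p,d=o['top']; trayfit(p,d); covers(p,d)
to(.5024,-.1402,.0505,-4.8)
E
```

```text
cover (np.float64(0.0142), array([632.9, 305.4]), array([97. , 95.9]), 2.9)
cover (np.float64(0.032), array([ 601.8, -147.8]), array([95.9, 96.2]), -4.5)
cover (np.float64(0.014), array([648.5, 156.3]), array([96.7, 96.1]), 7.8)
cover (np.float64(0.0189), array([ 556.2, -116.5]), array([ 2.5, 17.4]), 1.0)
t 21.8 pos [ 0.4094 -0.1317  0.159 ] psi -4.77 tilt [ 0.0018 -0.0007] F [ 0.4  0.4 -3.4] w 0.0171 q1,q7 [-0.08 -0.97]
 turn rotvec [ 0.    -0.001 -0.002]  shift if before turn [108.7  93.2   0.8]  if after [108.5  93.4   0.7]
```

View pics/19top.png

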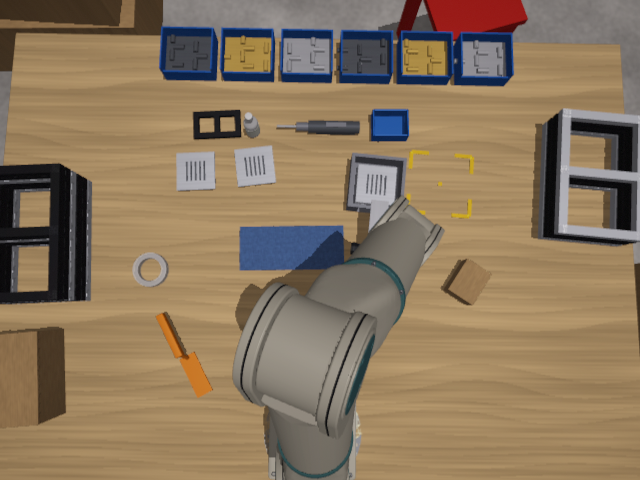

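Request:
drive_tool([
  [[-0.11,0,0,0,0,0,-1],[-0.11,0,0,0,0,0,-1],[0,0,0,0,6,-16,-1],[0,0,0,0,10,-30,-1],[0,0,0,0,12,-36,-1],[0,0,0,0,12,-36,-1],[0,0,0,0,12,-36,-1],[0,0,0,0,12,-36,-1],[0,0,0,0,12,-36,-1],[0,0,0,0,8,-20,-1],[0,0,0,0,2,-7,-1],[0,0,0,0,0,0,-1]],
])

```text
t: 22.8
position: [0.4592, 0.1324, 0.1576]
tool_rot: [-1.818, 1.569, 3.035]
contact_force: [-0.4, -0.3, -1.4]
gripper_width: 0.0172
```

Request:
drive_tool([
  [[0,0,0,15,0,0,-1],[0,0,0,25,0,0,-1],[0,0,0,25,0,0,-1],[0,0,0,15,0,0,-1],[0,0,0,5,0,0,-1],[0,0,0,0,0,0,-1],[0,0,0,0,0,0,-1]],
])

```text
t: 23.38
position: [0.4599, 0.1289, 0.0742]
tool_rot: [1.07, 1.57, -0.367]
contact_force: [0.8, -0.4, -2.0]
gripper_width: 0.0169
```

```bash
python3 - <<'E'
from h import *
to(.4599,.1311,.047,7.8)
s,p,d=look("20")['top']; covers(p,d)
E
```

```text
t 23.38 pos [0.4599 0.1289 0.0742] psi 7.66 tilt [0.0004 0.0002] F [ 0.8 -0.4 -2. ] w 0.0169 q1,q7 [-0.54 -1.27]
 turn rotvec [-0.003  0.    -0.   ]  shift if before turn [27.2  0.2 -2.2]  if after [27.2  0.3 -2.2]
cover (np.float64(0.0319), array([ 601.7, -146.7]), array([99.1, 96.8]), -4.0)
cover (np.float64(0.0141), array([633. , 305.5]), array([97.2, 95.9]), 2.9)
cover (np.float64(0.0142), array([649. , 157.9]), array([100. ,  98.5]), 8.2)
cover (np.float64(0.0181), array([ 554.1, -131.6]), array([ 2.5, 27.5]), 1.0)
```

Request:
drive_tool([
  [[-0.003,0,0,9,0,-2,-1],[0,0,0,9,0,0,-1],[0,0,0,7,0,0,-1],[0,0,0,2,0,0,-1],[0,0,0,0,0,0,-1],[0,0,0,0,0,0,-1]],
])

```text
t: 23.98
position: [0.4595, 0.1321, 0.0468]
tool_rot: [2.25, 1.57, 0.818]
contact_force: [-0.1, 0.7, -0.7]
gripper_width: 0.0169
```

```bash
python3 - <<'E'
from h import *
to(.554,.144,.047,7.8); bladefit("21")
p=look("21",("side",))['side'][1]; cv2.imwrite('pics/21crop.png',cv2.resize(p[220:340,120:320,::-1],None,fx=4,fy=4))
E
```

```text
t 23.98 pos [0.4595 0.1321 0.0468] psi 7.94 tilt [ 0.0003 -0.0003] F [-0.1  0.7 -0.7] w 0.0169 q1,q7 [-0.51 -1.24]
 turn rotvec [ 0.002 -0.    -0.   ]  shift if before turn [-0.1 95.3  1.3]  if after [-0.2 95.3  1.1]
blade top world z rear 0.0063 front 0.0061 underside nominal 0.0038472080806146655
```

View pics/21crop.png

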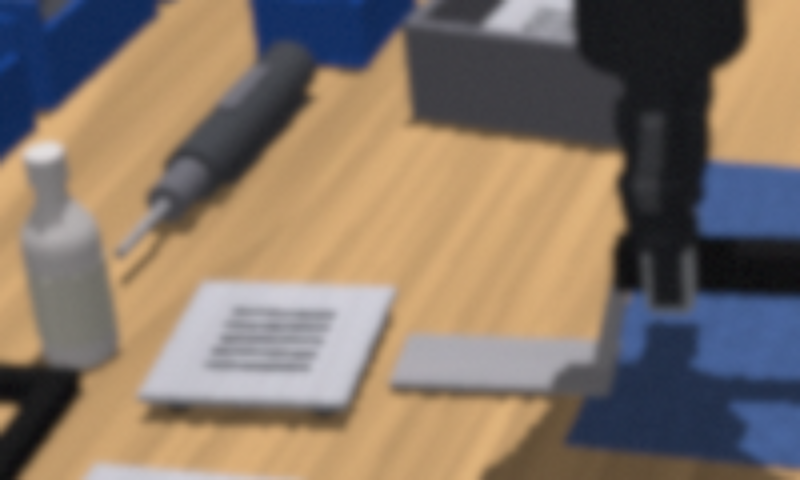

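Blade level at about 3.3 mm, in line with the cover. Slide and lift.

Request:
drive_tool([
  [[0,0,0,0,8,0.4,-1],[0,0,0,0,10,0.4,-1],[0,0,0,0,10,0.3,-1],[0,0,0,0,10,0,-1],[0,0,0,0,10,0,-1],[0,0,0,0,10,0,-1],[0,0,0,0,10,0,-1],[0,0,0,0,10,0,-1],[0,0,0,0,10,0,-1],[0,0,0,0,8,0,-1],[0,0,0,0,0,0,-1],[0,0,0,0,0,0,-1]],
])

```text
t: 25.08
position: [0.555, 0.1444, 0.0472]
tool_rot: [1.88, 1.57, 0.448]
contact_force: [-0.9, -0.0, -0.4]
gripper_width: 0.0171
```

```bash
python3 - <<'E'
from h import *
to(.554,.144,.047,7.8); cov2("22")
E
```

```text
t 25.08 pos [0.555  0.1444 0.0472] psi 7.95 tilt [ 0.0009 -0.0003] F [-0.9 -0.  -0.4] w 0.0171 q1,q7 [-0.51 -1.29]
 turn rotvec [ 0.003 -0.    -0.001]  shift if before turn [ 0.2 -1.1  0.3]  if after [ 0.2 -1.1  0.3]
cov2 near [0.0498 0.0497] centre fwd 0.0978 centre lat 0.0004 yaw err deg -0.08 slope [-0.0005 -0.0002] h 0.0092
```

View pics/22wrist.png

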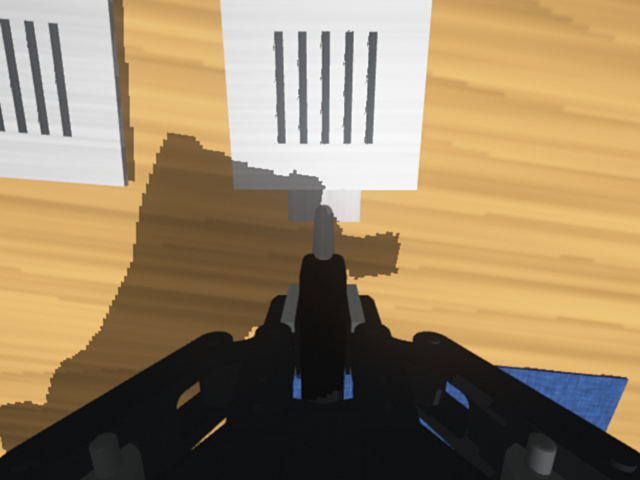

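Request:
drive_tool([
  [[0,0,0,-2,0,0,-1],[0,0,0,-2,0,0,-1],[0,0,0,-2,0,0,-1],[0,0,0,-4,0,0,-1],[0,0,0,-8,0,0,-1],[0,0,0,-14,0,0,-1],[0,0,0,-20,0,0,-1],[0,0,0,-24,0,0,-1],[0,0,0,-22,0,0,-1],[0,0,0,-14,0,0,-1],[0,0,0,-8,0,0,-1],[0,0,0,-3,0,0,-1]],
])

```text
t: 26.13
position: [0.5553, 0.1446, 0.1719]
tool_rot: [1.869, 1.567, 0.437]
contact_force: [0.4, -0.6, -2.8]
gripper_width: 0.0173
```

```bash
python3 - <<'E'
from h import *
cov2("23")
s,p,d=look("23")['top']; trayfit(p,d);covers(p,d)
to(.5064,-.14,.17,-4.8)
E
```

```text
cov2 near [0.0515 0.0509] centre fwd 0.0992 centre lat 0.0004 yaw err deg -0.44 slope [-0.0022  0.0055] h 0.0061
tray rim 0.6 678 (array([ 600.6, -146.9]), array([134.4, 136.5]), -4.8)
cover (np.float64(0.1356), array([655.5, 124. ]), array([96.2, 32.6]), 5.3)
cover (np.float64(0.0145), array([663.5, 349.7]), array([16.1, 35.5]), -23.3)
t 26.33 pos [0.554  0.1444 0.1693] psi 7.95 tilt [-0.0009 -0.0003] F [ 0.4  0.3 -2.6] w 0.0171 q1,q7 [-0.59 -1.37]
 turn rotvec [ 0.223 -0.     0.001]  shift if before turn [ -0.7 -86.4 275.1]  if after [ -0.7 -23.6 287.4]
```

Request:
drive_tool([
  [[0.03,0,0,0,0,0,-1],[0.06,0,0,0,0,0,-1],[0.073,0,0,0,0,0,-1],[0.06,0,0,0,0,0,-1]],
])

```text
t: 26.67
position: [0.5542, 0.1442, 0.1692]
tool_rot: [-1.434, 1.57, -3.094]
contact_force: [0.4, -1.2, -2.7]
gripper_width: 0.0172
```

Request:
drive_tool([
  [[0,0,0,0,-1,8,-1],[0,0,0,0,-2,16,-1],[0,0,0,0,-2,24,-1],[0,0,0,0,-3,32,-1],[0,0,0,0,-3,36,-1],[0,0,0,0,-3,36,-1],[0,0,0,0,-3,36,-1],[0,0,0,0,-3,32,-1],[0,0,0,0,-2,26,-1],[0,0,0,0,-1.8,20,-1],[0,0,0,0,-1,12,-1],[0,0,0,0,0,7,-1]],
])

```text
t: 27.67
position: [0.5049, -0.1399, 0.1698]
tool_rot: [-0.349, 1.571, -2.007]
contact_force: [0.2, 0.6, -2.2]
gripper_width: 0.0172
```

Request:
drive_tool([
  [[0,0,0,0,0,0,-1],[0,0,0,0,0,0,-1],[0,0,0,0,0,0,-1]],
])

```text
t: 27.92
position: [0.5063, -0.1356, 0.1697]
tool_rot: [3.03, 1.569, 1.378]
contact_force: [0.3, -0.1, -3.6]
gripper_width: 0.017
```

```bash
python3 - <<'E'
from h import *
cov2("24");wtray("24b")
to(.5054,-.1377,.0785,-4.8)
E
```

```text
cov2 near [0.0512 0.0507] centre fwd 0.0989 centre lat -0.0001 yaw err deg -0.45 slope [-0.0021  0.0056] h 0.0061
wtray n 1385 front y 0.0312 left stub [-0.0644 -0.0374] right stub [0.0425 0.0695]
t 28.02 pos [ 0.5064 -0.1358  0.1698] psi -4.68 tilt [ 0.0004 -0.0014] F [ 0.4 -0.  -2.7] w 0.0171 q1,q7 [-0.11 -1.04]
 turn rotvec [ 0.002 -0.001 -0.   ]  shift if before turn [91.3 -0.8  2.1]  if after [91.3 -0.8  2. ]
```

Request:
drive_tool([
  [[0.002,0,0,8,-0.8,2,-1],[0,0,0,14,0,0,-1],[0,0,0,17,0,0,-1],[0,0,0,15,0,0,-1],[0,0,0,11,0,0,-1],[0,0,0,9,0,0,-1],[0,0,0,6,0,0,-1],[0,0,0,4,0,0,-1],[0,0,0,3,0,0,-1],[0,0,0,2,0,0,-1],[0,0,0,2,0,0,-1],[0,0,0,0,0,0,-1]],
])

```text
t: 29.02
position: [0.5054, -0.1395, 0.0791]
tool_rot: [1.906, 1.569, 0.249]
contact_force: [-0.2, -0.4, -2.3]
gripper_width: 0.0169
```

```bash
python3 - <<'E'
from h import *
cov2("25")
to(.5054,-.1377,.0785,-4.8)
E
```

```text
cov2 near [0.0506 0.0367] centre fwd 0.0916 centre lat -0.0066 yaw err deg -10.95 slope [0.0006 0.0068] h 0.009
t 29.07 pos [ 0.5054 -0.1395  0.0793] psi -4.95 tilt [ 0.0015 -0.0005] F [ 0.2  1.  -1.4] w 0.0171 q1,q7 [-0.02 -0.95]
 turn rotvec [-0.003 -0.001 -0.001]  shift if before turn [ 0.8 -0.2 -1.8]  if after [ 0.8 -0.2 -1.8]
```

View pics/25wrist.png

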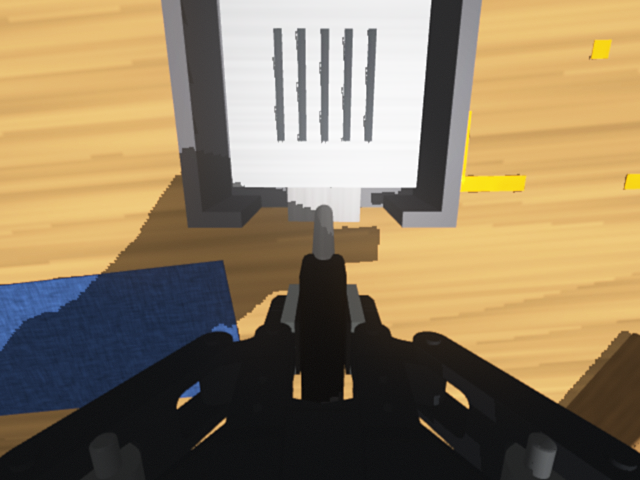

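The cover is inside the walls and its height shows it is free of the blade. I'll retract.

Request:
drive_tool([
  [[0,0,0,0.8,0,0,-1],[0,0,0,0,-6,0,-1],[0,0,0,0,-10,0,-1],[0,0,0,0,-14,0,-1],[0,0,0,0,-16,0,-1],[0,0,0,0,-16,0,-1],[0,0,0,0,-14,0,-1],[0,0,0,0,-12,0,-1],[0,0,0,0,-8,0,-1],[0,0,0,0,0,0,-1],[0,0,0,-30,0,0,-1],[0,0,0,-35,0,0,-1]],
])

```text
t: 30.07
position: [0.4084, -0.131, 0.1426]
tool_rot: [-1.836, 1.567, 2.79]
contact_force: [2.4, -0.3, -0.9]
gripper_width: 0.0171
```

Request:
drive_tool([
  [[0,0,0,-15,0,0,-1],[0,0,0,0,0,0,-1],[0,0,0,0,0,0,-1]],
])

```text
t: 30.32
position: [0.4107, -0.1311, 0.1587]
tool_rot: [1.644, 1.567, -0.012]
contact_force: [-0.7, -0.2, -2.0]
gripper_width: 0.0168
```

```bash
python3 - <<'E'
from h import *
o=look("26",("top",)); s,p,d=o['top']; trayfit(p,d); covers(p,d)
to(.5024,-.1402,.0505,-4.8)
E
```

```text
tray rim 0.91 581 (array([ 600.9, -146.9]), array([134.3, 135.8]), -4.8)
cover (np.float64(0.0461), array([ 601. , -148.6]), array([96.1, 96.8]), -5.2)
cover (np.float64(0.0142), array([631.8, 307. ]), array([ 95.7, 100.2]), 1.1)
cover (np.float64(0.023), array([382.3, 401.7]), array([80.6, 88.4]), 1.0)
t 30.47 pos [ 0.4089 -0.1308  0.1572] psi -4.92 tilt [-0.0011 -0.0009] F [-1.1  0.2 -1.9] w 0.0174 q1,q7 [-0.09 -0.96]
 turn rotvec [-0.002 -0.001  0.001]  shift if before turn [106.6  94.1   1.5]  if after [106.7  93.9   1.6]
```

View pics/26top.png

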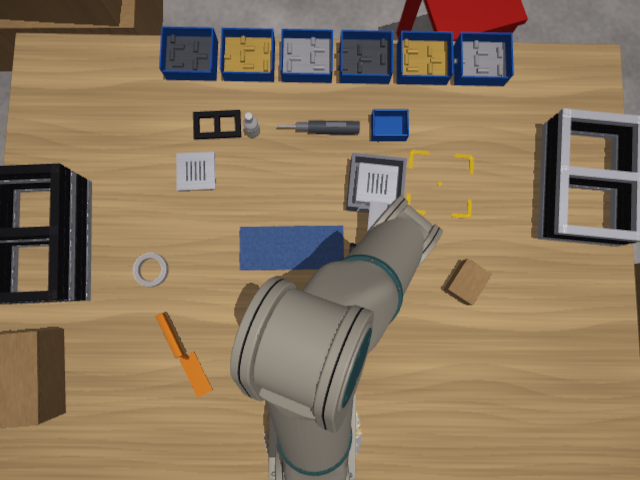

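Request:
drive_tool([
  [[-0.068,0,0,0,0,0,-1],[-0.068,0,0,0,0,0,-1],[0,0,0,0,4,-16,-1],[0,0,0,0,5,-30,-1],[0,0,0,0,5,-38,-1],[0,0,0,0,5,-38,-1],[0,0,0,0,5,-38,-1],[0,0,0,0,5,-38,-1],[0,0,0,0,5,-38,-1],[0,0,0,0,5,-38,-1],[0,0,0,0,5,-38,-1],[0,0,0,0,5,-38,-1]],
])

```text
t: 31.47
position: [0.4401, 0.2225, 0.157]
tool_rot: [-1.066, 1.569, -2.587]
contact_force: [1.0, 0.3, -1.7]
gripper_width: 0.0171
```

Request:
drive_tool([
  [[0,0,0,0,3,-38,-1],[0,0,0,0,2,-26,-1],[0,0,0,15,1,-10,-1],[0,0,0,20,0,0,-1],[0,0,0,25,0,0,-1],[0,0,0,15,0,0,-1],[0,0,0,8,0,0,-1],[0,0,0,0,0,0,-1],[0,0,0,0,0,0,-1]],
])

```text
t: 32.22
position: [0.4433, 0.2946, 0.0748]
tool_rot: [-0.673, 1.57, -2.194]
contact_force: [0.7, -0.2, -1.2]
gripper_width: 0.0172
```

```bash
python3 - <<'E'
from h import *
to(.4427,.2958,.047,2.9)
s,p,d=look("27")['top']; covers(p,d)
E
```

```text
t 32.22 pos [0.4433 0.2946 0.0748] psi 2.81 tilt [-0.0003  0.0004] F [ 0.7 -0.2 -1.2] w 0.0172 q1,q7 [-0.9  -1.63]
 turn rotvec [-0.002  0.     0.   ]  shift if before turn [27.8 -0.5 -1.3]  if after [27.8 -0.5 -1.3]
cover (np.float64(0.0461), array([ 601.5, -148.4]), array([97.4, 98.8]), -4.3)
cover (np.float64(0.0142), array([632.8, 305.4]), array([97. , 95.9]), 2.9)
```

Request:
drive_tool([
  [[0,0,0,9,-0.5,-1.2,-1],[0,0,0,9,0,0,-1],[0,0,0,7.5,0,0,-1],[0,0,0,2,0,0,-1],[0,0,0,0,0,0,-1],[0,0,0,0,0,0,-1]],
])

```text
t: 32.82
position: [0.4428, 0.2961, 0.0477]
tool_rot: [1.965, 1.57, 0.444]
contact_force: [0.0, -0.7, -1.7]
gripper_width: 0.0169
```

```bash
python3 - <<'E'
from h import *
to(.5376,.3006,.047,2.9); bladefit("28")
p=look("28",("side",))['side'][1]; cv2.imwrite('pics/28crop.png',cv2.resize(p[280:430,80:280,::-1],None,fx=4,fy=4))
E
```

```text
t 32.82 pos [0.4428 0.2961 0.0477] psi 2.83 tilt [ 0.0005 -0.0002] F [ 0.  -0.7 -1.7] w 0.0169 q1,q7 [-0.88 -1.61]
 turn rotvec [-0.001 -0.    -0.   ]  shift if before turn [ 0.7 94.9  0.2]  if after [ 0.7 94.9  0.3]
blade top world z rear 0.0072 front 0.0069 underside nominal 0.004650293624862287
```

View pics/28crop.png

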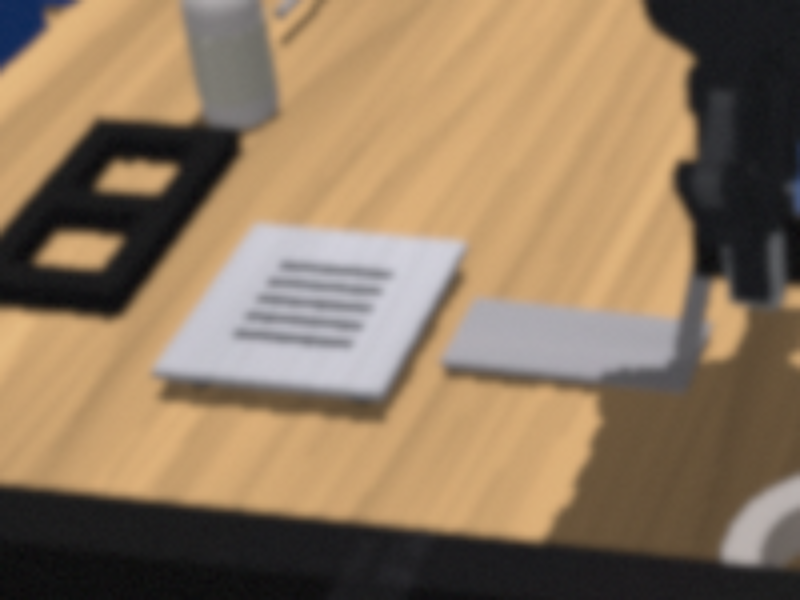

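Request:
drive_tool([
  [[0,0,0,0.7,8,0.2,-1],[0,0,0,0,10,0,-1],[0,0,0,0,10,0,-1],[0,0,0,0,10,0,-1],[0,0,0,0,10,0,-1],[0,0,0,0,10,0,-1],[0,0,0,0,10,0,-1],[0,0,0,0,10,0,-1],[0,0,0,0,10,0,-1],[0,0,0,0,8,0,-1],[0,0,0,0,0,0,-1],[0,0,0,0,0,0,-1]],
])

```text
t: 33.92
position: [0.539, 0.3006, 0.0471]
tool_rot: [1.985, 1.57, 0.463]
contact_force: [-0.8, 0.2, -1.6]
gripper_width: 0.0173
```

```bash
python3 - <<'E'
from h import *
to(.5376,.3006,.047,2.9); cov2("29")
E
```

```text
t 33.92 pos [0.539  0.3006 0.0471] psi 2.82 tilt [ 0.0006 -0.0003] F [-0.8  0.2 -1.6] w 0.0173 q1,q7 [-0.8  -1.61]
 turn rotvec [-0.001 -0.    -0.001]  shift if before turn [ 0.1 -1.4 -0.1]  if after [ 0.1 -1.4 -0.1]
cov2 near [0.0492 0.0501] centre fwd 0.0977 centre lat -0.0011 yaw err deg 0.78 slope [-0.0003 -0.0002] h 0.0094
```

View pics/29wrist.png

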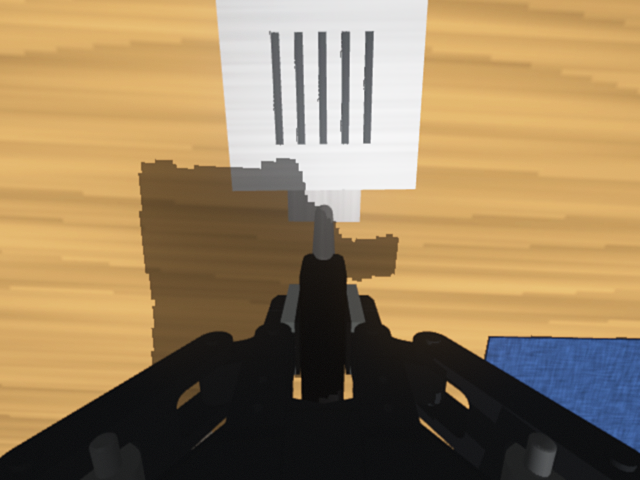

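Request:
drive_tool([
  [[0,0,0,-2,0,0,-1],[0,0,0,-2,0,0,-1],[0,0,0,-2,0,0,-1],[0,0,0,-4,0,0,-1],[0,0,0,-8,0,0,-1],[0,0,0,-14,0,0,-1],[0,0,0,-20,0,0,-1],[0,0,0,-26,0,0,-1],[0,0,0,-26,0,0,-1],[0,0,0,-16,0,0,-1],[0,0,0,-8,0,0,-1],[0,0,0,-3,0,0,-1]],
])

```text
t: 34.97
position: [0.5393, 0.3011, 0.1802]
tool_rot: [2.129, 1.567, 0.608]
contact_force: [-0.4, 0.3, -2.1]
gripper_width: 0.017
```

Request:
drive_tool([
  [[0.03,0,0,0,0,0,-1],[0.06,0,0,0,0,0,-1],[0.044,0,0,0,0,0,-1],[0,0,0,0,0,0,-1]],
])

```text
t: 35.3
position: [0.5375, 0.3004, 0.1766]
tool_rot: [-0.919, 1.569, -2.576]
contact_force: [0.5, -0.5, -2.1]
gripper_width: 0.0172
```

```bash
python3 - <<'E'
from h import *
cov2("30")
s,p,d=look("30")['top']; trayfit(p,d);covers(p,d)
to(.5054,-.14,.17,-4.8)
E
```

```text
cov2 near [0.0506 0.0512] centre fwd 0.0989 centre lat -0.0007 yaw err deg 0.5 slope [-0.0023  0.0059] h 0.0061
tray rim 0.67 686 (array([ 600.7, -146.9]), array([134.3, 136.2]), -4.8)
cover (np.float64(0.046), array([ 600.2, -147.5]), array([98.6, 98.6]), -4.9)
cover (np.float64(0.1403), array([632.4, 291.6]), array([96.6, 95.9]), -4.3)
cover (np.float64(0.049), array([ 363.5, -366.1]), array([81.2, 99.8]), -33.1)
t 35.5 pos [0.5382 0.3006 0.1775] psi -4.8 tilt [-0.0003  0.0002] F [-0.9  0.5 -2.3] w 0.0171 q1,q7 [-0.88 -1.8 ]
 turn rotvec [0. 0. 0.]  shift if before turn [  7.6   4.2 441.8]  if after [  7.5   4.2 441.8]
```

Request:
drive_tool([
  [[0,0,0,0,0,8,-1],[0,0,0,0,0,16,-1],[0,0,0,0,0,24,-1],[0,0,0,0,0.5,32,-1],[0,0,0,0,0.5,38,-1],[0,0,0,0,0.5,38,-1],[0,0,0,0,0.5,38,-1],[0,0,0,0,0.5,38,-1],[0,0,0,0,0.5,38,-1],[0,0,0,0,0.5,38,-1],[0,0,0,0,0.4,38,-1],[0,0,0,0,0,34,-1]],
])

```text
t: 36.5
position: [0.5088, -0.0825, 0.1785]
tool_rot: [0.979, 1.57, -0.679]
contact_force: [-0.4, -0.2, -2.8]
gripper_width: 0.0171
```

Request:
drive_tool([
  [[0,0,0,0,0,26,-1],[0,0,0,0,0,18,-1],[0,0,0,0,0,10,-1],[0,0,0,0,0,5,-1],[0,0,0,0,0,0,-1],[0,0,0,0,0,0,-1],[0,0,0,0,0,0,-1]],
])

```text
t: 37.08
position: [0.5057, -0.1352, 0.1778]
tool_rot: [2.973, 1.569, 1.321]
contact_force: [-0.3, 0.2, -1.8]
gripper_width: 0.017
```

```bash
python3 - <<'E'
from h import *
cov2("31");wtray("31b")
to(.5052,-.1388,.0925,-4.8)
E
```

```text
cov2 near [0.0502 0.0512] centre fwd 0.0987 centre lat -0.001 yaw err deg 0.83 slope [-0.0021  0.0056] h 0.0061
wtray n 1037 front y 0.0315 left stub [-0.064  -0.0369] right stub [0.0429 0.0699]
t 37.18 pos [ 0.5057 -0.1354  0.1778] psi -4.69 tilt [ 0.0004 -0.0013] F [-0.4 -0.  -1.8] w 0.0171 q1,q7 [-0.13 -1.04]
 turn rotvec [ 0.002 -0.001 -0.   ]  shift if before turn [85.3 -0.3  3.5]  if after [85.3 -0.3  3.4]
```

Request:
drive_tool([
  [[0.002,0,0,8,-0.3,2,-1],[0,0,0,14,0,0,-1],[0,0,0,16,0,0,-1],[0,0,0,14,0,0,-1],[0,0,0,10,0,0,-1],[0,0,0,7,0,0,-1],[0,0,0,5,0,0,-1],[0,0,0,4,0,0,-1],[0,0,0,3,0,0,-1],[0,0,0,2,0,0,-1],[0,0,0,2,0,0,-1],[0,0,0,0,0,0,-1]],
])

```text
t: 38.18
position: [0.5054, -0.139, 0.0931]
tool_rot: [1.972, 1.569, 0.315]
contact_force: [-0.3, 0.4, -2.1]
gripper_width: 0.0172
```

```bash
python3 - <<'E'
from h import *
cov2("32")
to(.5052,-.1388,.0925,-4.8)
E
```

```text
cov2 near [0.0354 0.0341] centre fwd 0.0827 centre lat -0.0012 yaw err deg -1.03 slope [-0.0003  0.0072] h 0.0089
t 38.23 pos [ 0.5054 -0.139   0.0932] psi -4.95 tilt [ 0.0014 -0.0005] F [-0.5 -0.2 -1.6] w 0.0171 q1,q7 [-0.05 -0.95]
 turn rotvec [-0.003 -0.001 -0.001]  shift if before turn [ 0.7 -0.2 -0.2]  if after [ 0.7 -0.2 -0.2]
```

View pics/32wrist.png

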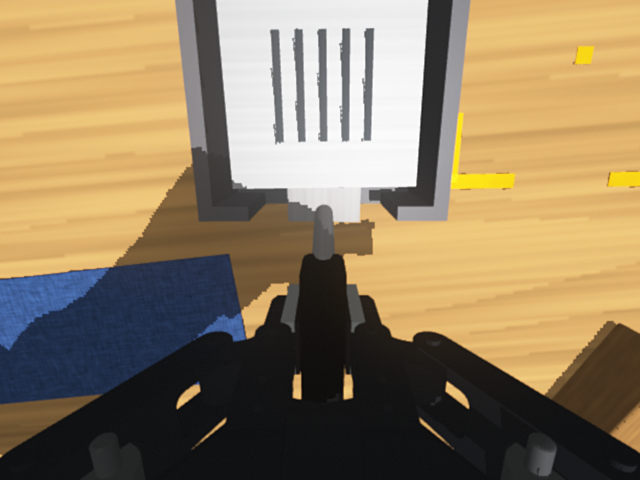

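Request:
drive_tool([
  [[0,0,0,0.8,0,0,-1],[0,0,0,0,-6,0,-1],[0,0,0,0,-10,0,-1],[0,0,0,0,-14,0,-1],[0,0,0,0,-16,0,-1],[0,0,0,0,-16,0,-1],[0,0,0,0,-14,0,-1],[0,0,0,0,-12,0,-1],[0,0,0,0,-8,0,-1],[0,0,0,0,0,0,-1],[0,0,0,-30,0,0,-1],[0,0,0,-35,0,0,-1]],
])

```text
t: 39.23
position: [0.4084, -0.1305, 0.1566]
tool_rot: [-1.792, 1.567, 2.833]
contact_force: [1.3, 0.1, -0.8]
gripper_width: 0.0171
```

Request:
drive_tool([
  [[0,0,0,0,0,0,-1],[0,0,0,0,0,0,-1],[0,0,0,0,0,0,-1]],
])

```text
t: 39.48
position: [0.4099, -0.1303, 0.157]
tool_rot: [2.127, 1.569, 0.471]
contact_force: [0.3, 0.9, -1.0]
gripper_width: 0.0172
```

```bash
python3 - <<'E'
from h import *
o=look("33",("top",)); s,p,d=o['top']; trayfit(p,d); covers(p,d)
to(.4455,.033,.16,88.4)
p=look("33",("side",))['side'][1]; cv2.imwrite('pics/33crop.png',cv2.resize(p[170:290,200:360,::-1],None,fx=4,fy=4))
E
```

```text
tray rim 0.91 1531 (array([ 600.6, -147.2]), array([96.2, 96.7]), -4.3)
cover (np.float64(0.0601), array([ 600.8, -147. ]), array([96.4, 96.9]), -4.2)
t 39.63 pos [ 0.4089 -0.1304  0.1562] psi -4.94 tilt [-0.0013 -0.0009] F [-0.6  0.1 -2. ] w 0.0173 q1,q7 [-0.1  -0.94]
 turn rotvec [-1.629 -0.002  0.   ]  shift if before turn [  -3.7   22.4 -165.9]  if after [ -3.8 164.3  32.1]
```

View pics/33crop.png

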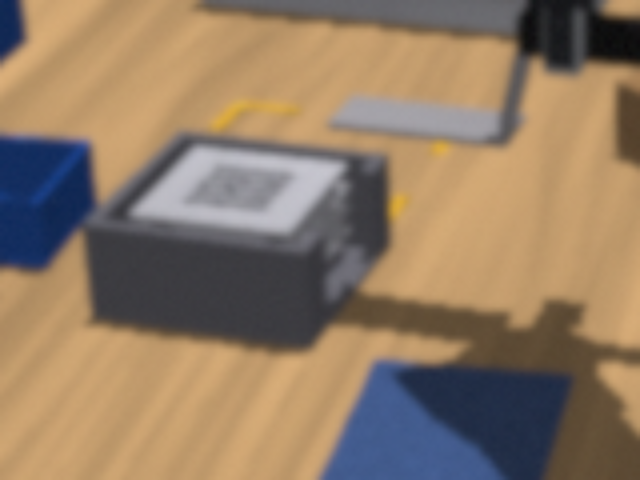

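Request:
drive_tool([
  [[0,0,0,0,2.5,-15,-1],[0,0,0,0,5,-32,-1],[0,0,0,0,5,-36,-1],[0,0,0,0,5,-36,-1],[0,0,0,0,4,-30,-1],[0,0,0,0,1,-17,-1],[-0.115,0,0,0,0,0,-1],[-0.115,0,0,0,0,0,-1],[-0.115,0,0,0,0,0,-1],[-0.115,0,0,0,0,0,-1],[-0.115,0,0,0,0,0,-1],[-0.115,0,0,0,0,0,-1]],
])

```text
t: 40.68
position: [0.4457, 0.0326, 0.1565]
tool_rot: [-2.551, 1.57, 2.77]
contact_force: [0.3, 0.1, -1.3]
gripper_width: 0.0167
```

Request:
drive_tool([
  [[-0.115,0,0,0,0,0,-1],[-0.115,0,0,0,0,0,-1],[-0.115,0,0,0,0,0,-1],[-0.115,0,0,0,0,0,-1],[-0.115,0,0,0,0,0,-1],[-0.115,0,0,0,0,0,-1],[-0.115,0,0,0,0,0,-1],[-0.115,0,0,0,0,0,-1],[-0.047,0,0,0,0,0,-1],[0,0,0,0,0,0,-1],[0,0,0,0,0,0,-1]],
])

```text
t: 41.6
position: [0.4459, 0.0325, 0.1567]
tool_rot: [2.091, 1.57, 2.089]
contact_force: [-0.2, -0.2, -1.2]
gripper_width: 0.017
```

```bash
python3 - <<'E'
from h import *
to(.4445,.033,.05,90)
E
```

```text
t 41.6 pos [0.4459 0.0325 0.1567] psi 89.86 tilt [ 0.0007 -0.0004] F [-0.2 -0.2 -1.2] w 0.017 q1,q7 [-0.16 -0.11]
 turn rotvec [-0.002 -0.    -0.001]  shift if before turn [106.7   0.4  -1.3]  if after [106.7   0.5  -1.4]
```

Request:
drive_tool([
  [[0,0,0,20,0,-1,-1],[0,0,0,30,0,0,-1],[0,0,0,25,0,0,-1],[0,0,0,16,0,0,-1],[0,0,0,10,0,0,-1],[0,0,0,5,0,0,-1],[0,0,0,3,0,0,-1],[0,0,0,2,0,0,-1],[0,0,0,0,0,0,-1],[0,0,0,0,0,0,-1]],
])

```text
t: 42.43
position: [0.4457, 0.0329, 0.0467]
tool_rot: [0.33, 1.569, 0.329]
contact_force: [-1.1, -0.5, -1.0]
gripper_width: 0.0169
```

```bash
python3 - <<'E'
from h import *
to(.4445,.033,.045,90)
s,p,d=look("34")['top']; lifterfit(p,d)
E
```

```text
t 42.43 pos [0.4457 0.0329 0.0467] psi 89.98 tilt [0.0007 0.0019] F [-1.1 -0.5 -1. ] w 0.0169 q1,q7 [-0.14 -0.11]
 turn rotvec [-0.     0.002 -0.001]  shift if before turn [ 1.7  0.1 -1.2]  if after [ 1.7  0.1 -1.2]
handle 118 ((435.2481994628906, 68.88929748535156), (123.53703308105469, 236.29669189453125), 0.9751924276351929)
blade 4522 ((443.32598876953125, 63.10331726074219), (130.50230407714844, 269.7992858886719), 1.0183049440383911)
mat ((448.32421875, -54.690303802490234), (106.5887222290039, 30.252256393432617), 3.2667713165283203)
```

Request:
drive_tool([
  [[0,0,0,1,0,0,-1],[0,0,0,0.7,0,0,-1],[0,0,0,0,0,0,-0.5],[0,0,0,0,0,0,0.2],[0,0,0,0,0,0,1],[0,0,0,0,0,0,1],[0,0,0,0,0,0,1],[0,0,0,0,0,0,1],[0,0,0,-10,0,0,1],[0,0,0,-25,0,0,1],[0,0,0,-35,0,0,1],[0,0,0,-35,0,0,1]],
])

```text
t: 43.48
position: [0.4441, 0.0328, 0.1502]
tool_rot: [2.966, 1.569, 2.966]
contact_force: [1.1, 0.3, 0.5]
gripper_width: 0.0853
```

```bash
python3 - <<'E'
from h import *
to(.4445,.033,.045,90)
o=look("35",("wrist","side")); s,p,d=o['wrist']; W=world('wrist',d,s)
m=(W[...,2]>.06)&(W[...,2]<.085)&(d>0)&(abs(W[...,0]-.444)<.05)&(abs(W[...,1])<.1)
print('handle',m.sum(),rect(W[m]),np.median(W[m][:,2]))
h=cv2.cvtColor(p,cv2.COLOR_RGB2HSV)
mm=(h[...,0]>95)&(h[...,0]<125)&(h[...,1]>90)&(abs(W[...,2])<.01)&(abs(W[...,1]-.06)<.15)
print('mat',rect(W[mm]))
E
```

```text
t 43.48 pos [0.4441 0.0328 0.1502] psi 90.01 tilt [ 0.0003 -0.0019] F [1.1 0.3 0.5] w 0.0853 q1,q7 [-0.09 -0.2 ]
 turn rotvec [ 0.    -0.002 -0.   ]  shift if before turn [105.2   0.2   0.6]  if after [105.2   0.2   0.4]
handle 3522 ((446.2449035644531, 6.420013427734375), (109.14718627929688, 17.608184814453125), 89.62196350097656) 0.07322161656306907
mat ((446.4873352050781, 60.81305694580078), (109.32918548583984, 259.58770751953125), 1.7383614778518677)
```

View pics/35wrist.png

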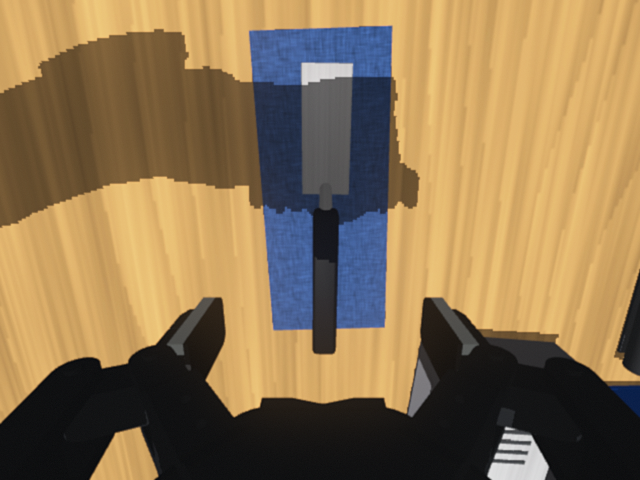

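Request:
drive_tool([
  [[0.12,0,0,0,0,0,1],[0.12,0,0,0,0,0,1],[0.12,0,0,0,0,0,1],[0.12,0,0,0,0,0,1],[0.12,0,0,0,0,0,1],[0.12,0,0,0,0,0,1],[0.12,0,0,0,0,0,1],[0.12,0,0,0,0,0,1],[0.12,0,0,0,0,0,1],[0.12,0,0,0,0,0,1],[0.12,0,0,0,0,0,1],[0.12,0,0,0,0,0,1]],
])

```text
t: 44.58
position: [0.4447, 0.0328, 0.1491]
tool_rot: [-2.827, 1.571, 2.01]
contact_force: [-0.8, -0.3, -0.6]
gripper_width: 0.0854
```

Request:
drive_tool([
  [[0.12,0,0,0,0,0,1],[0.095,0,0,0,0,0,1],[0,0,0,0,8,20,1],[0,0,0,0,14,35,1],[0,0,0,0,14,35,1],[0,0,0,0,14,35,1],[0,0,0,0,12,28,1],[0,0,0,0,6,13,1],[0,0,0,0,0,0,1],[0,0,0,0,0,0,1]],
])

```text
t: 45.42
position: [0.4983, -0.1388, 0.1488]
tool_rot: [-2.392, 1.57, 2.235]
contact_force: [-0.4, 0.7, -0.3]
gripper_width: 0.0857
```

```bash
python3 - <<'E'
from h import *
to(.4984,-.1384,.012,-4.8)
s,p,d,W,L=wtray("36")
s,p,d=look("36",("top",))['top']; trayfit(p,d); spotfit(p); covers(p,d)
E
```

```text
t 45.42 pos [ 0.4983 -0.1388  0.1488] psi -4.94 tilt [-0.0007 -0.0008] F [-0.4  0.7 -0.3] w 0.0857 q1,q7 [-0.05 -1.07]
 turn rotvec [-0.002 -0.001  0.001]  shift if before turn [136.8   0.2  -0.3]  if after [ 1.368e+02  1.000e-01 -4.000e-01]
wtray n 30791 front y 0.0403 left stub [-0.0684 -0.0414] right stub [0.0385 0.0653]Traceback (most recent call last):
  File "<stdin>", line 4, in <module>
  File "h.py", line 44, in trayfit
    n,l,st,_=cv2.connectedComponentsWithStats(m.astype(np.uint8)); k=1+np.argmax(st[1:,4])
                                                                       ~~~~~~~~~^^^^^^^^^^
    return _wrapfunc(a, 'argmax', axis=axis, out=out, **kwds)
    return bound(*args, **kwds)
ValueError: attempt to get argmax of an empty sequence
```

View pics/36wrist.png

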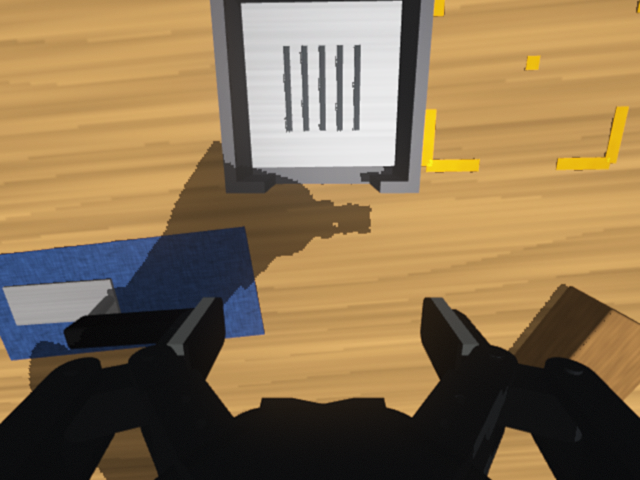

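```bash
cat >> h.py <<'E'
def wspot(tag):
    s,p,d=look(tag,("wrist",))['wrist']; W=world('wrist',d,s)
    h=cv2.cvtColor(p,cv2.COLOR_RGB2HSV)
    m=(h[...,0]>20)&(h[...,0]<35)&(h[...,1]>180)&(h[...,2]>120)&(d>0)&(abs(W[...,2])<.01)
    n,l,st,c=cv2.connectedComponentsWithStats(m.astype(np.uint8))
    for i in range(1,n):
        if st[i,4]>40: q=W[l==i]; print('yellow',st[i,:].tolist(),'mean',q.mean(0).round(4),rect(q)[1])
E
python3 - <<'E'
from h import *
wspot("37")
P=proj('top',[[.601,-.147,.06],[.6156,-.3148,0]]); print(P)
o=regions_of('top','spot')
p=cv2.imread('pics/36top.png')
b=cv2.resize(p[110:270,300:500],None,fx=4,fy=4,interpolation=cv2.INTER_CUBIC); cv2.imwrite('pics/37crop.png',b)
h=cv2.cvtColor(p,cv2.COLOR_BGR2HSV); m=(h[...,0]>20)&(h[...,0]<35)&(h[...,1]>180)&(h[...,2]>120)
n,l,st,c=cv2.connectedComponentsWithStats(m.astype(np.uint8))
for i in range(1,n):
    if st[i,4]>5 and 140<c[i,1]<230: print(st[i],plane_pts('top',l==i,0.).mean(0).round(4))
E
```

```text
yellow [438, 0, 11, 17, 150] mean [ 6.603e-01 -2.397e-01  2.000e-04] (7.561351299285889, 10.99826717376709)
yellow [529, 56, 15, 15, 185] mean [ 6.165e-01 -3.133e-01 -3.000e-04] (11.195307731628418, 10.351736068725586)
yellow [559, 107, 73, 64, 1303] mean [ 0.5463 -0.3754 -0.    ] (51.44602584838867, 50.54695510864258)
yellow [425, 109, 58, 63, 1153] mean [ 0.5542 -0.2433  0.    ] (49.225345611572266, 49.74142074584961)
[[376.77101367 182.24618507]
 [439.69092204 183.47711378]]
[412 150  17   5  49] [ 0.6979 -0.2661  0.    ]
[455 154  19  20 108] [ 0.678  -0.3866  0.    ]
[439 182   3   4   8] [ 0.6156 -0.3162  0.    ]
[452 200  20  18 109] [ 0.5449 -0.3769  0.    ]
[420 211   5   3  15] [ 0.5409 -0.2689  0.    ]
```

View pics/37crop.png

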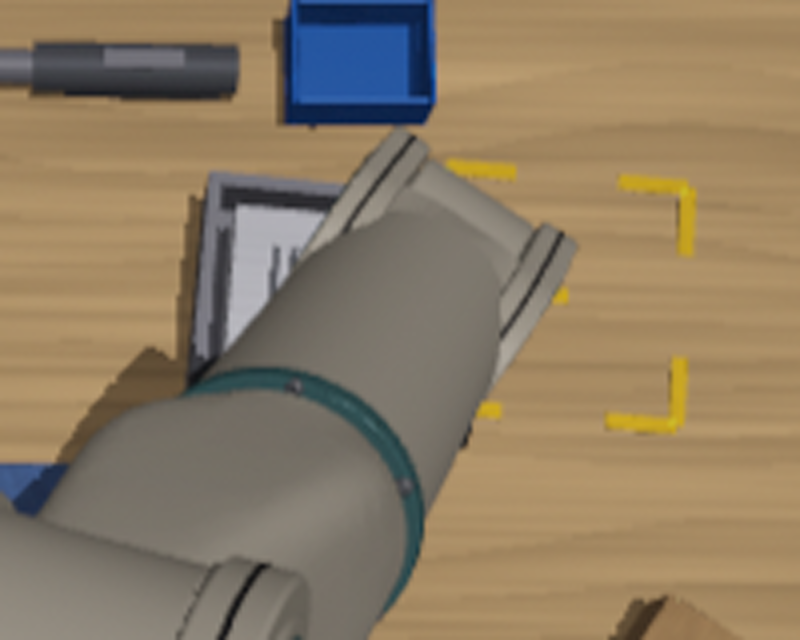

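Request:
drive_tool([
  [[0,0,0,20,0,-1.5,1],[0,0,0,30,0,0,1],[0,0,0,30,0,0,1],[0,0,0,25,0,0,1],[0,0,0,15,0,0,1],[0,0,0,10,0,0,1],[0,0,0,6,0,0,1],[0,0,0,0,5,0,1],[0,0,0,0,5,0,1],[0,0,0,0,5,0,1],[0,0,0,0,0,0,1],[0,0,0,0,0,0,1]],
])

```text
t: 46.67
position: [0.5153, -0.1381, 0.0143]
tool_rot: [1.653, 1.568, -0.001]
contact_force: [-0.0, -0.6, -0.3]
gripper_width: 0.0855
```

```bash
python3 - <<'E'
from h import *
to(.4984,-.1384,.012,-4.8)
s,p,d,W,L=wtray("38")
p=look("38",("side",))['side'][1]; cv2.imwrite('pics/38crop.png',cv2.resize(p[170:290,200:360,::-1],None,fx=4,fy=4))
E
```

```text
t 46.67 pos [ 0.5153 -0.1381  0.0143] psi -4.79 tilt [ 0.0028 -0.0002] F [-0.  -0.6 -0.3] w 0.0855 q1,q7 [ 0.06 -0.97]
 turn rotvec [ 0.    -0.    -0.003]  shift if before turn [  2.3 -16.8   1.7]  if after [  2.3 -16.8   1.7]
wtray n 112870 front y 0.0117 left stub [-0.0661 -0.039 ] right stub [0.0405 0.0677]
```

View pics/38wrist.png

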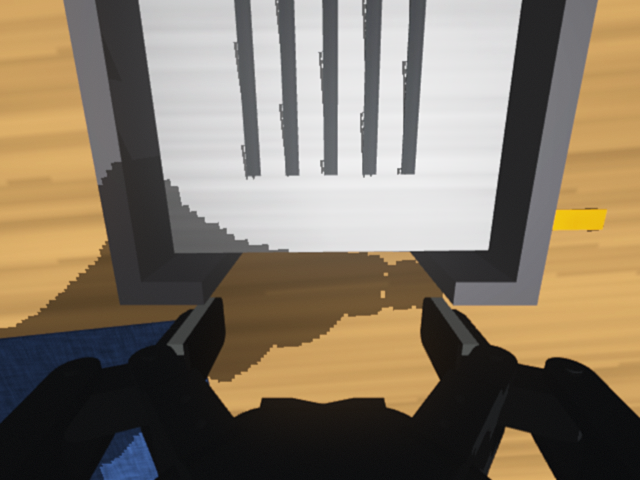

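View pics/38crop.png

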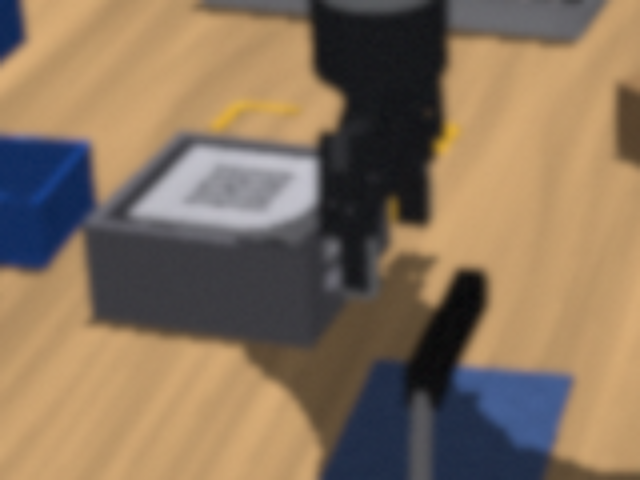

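Request:
drive_tool([
  [[0,0,0,1,4,0,1],[0,0,0,1,4,0,1],[0,0,0,0,3,0,1],[0,0,0,0,3,0,1],[0,0,0,0,4,0,1],[0,0,0,0,4,0,1],[0,0,0,0,4,0,1],[0,0,0,0,4,0,1],[0,0,0,0,3,0,1],[0,0,0,0,0,0,1],[0,0,0,0,0,0,1]],
])

```text
t: 47.68
position: [0.5465, -0.1407, 0.0112]
tool_rot: [-2.706, 1.57, 1.922]
contact_force: [-2.5, 1.0, -0.5]
gripper_width: 0.0855
```

```bash
cat >> h.py <<'E'
def wt2(tag):
    s,p,d=look(tag,("wrist",))['wrist']; W=world('wrist',d,s); R=Ro.from_euler('xyz',s['tool_rot']).as_matrix()
    L=(W-s['position'])@R
    for a,b in((-.06,-.052),(.052,.06)):
        m=(abs(W[...,2]-.06)<.004)&(L[...,2]>a)&(L[...,2]<b)&(L[...,1]>.008)&(L[...,1]<.2)&(d>0)
        y=np.sort(L[m][:,1]); print('stub front y',np.percentile(y,[.2,1,3]).round(4),len(y))
E
python3 - <<'E'
from h import *
to(.4984,-.1384,.012,-4.8)
wt2("39")
s,p,d=look("39",("top",))['top']
p=look("39",("side",))['side'][1]; cv2.imwrite('pics/39crop.png',cv2.resize(p[170:290,200:360,::-1],None,fx=4,fy=4))
E
```

```text
t 47.68 pos [ 0.5465 -0.1407  0.0112] psi -4.83 tilt [-0.0004 -0.0008] F [-2.5  1.  -0.5] w 0.0855 q1,q7 [ 0.04 -1.  ]
 turn rotvec [-0.001 -0.001  0.   ]  shift if before turn [ -0.8 -48.1   1.8]  if after [ -0.8 -48.1   1.8]
stub front y [0.0114 0.0119 0.0134] 5073
stub front y [0.0112 0.0117 0.0126] 3157
```

View pics/39wrist.png

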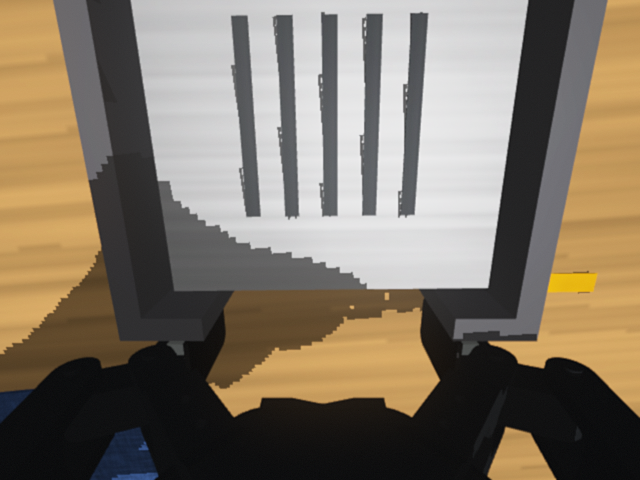

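Request:
drive_tool([
  [[0,0,0,0,3,0,1],[0,0,0,0,2.5,0,1],[0,0,0,0,0,0,1],[0,0,0,0,-6,0,1],[0,0,0,0,-15,0,1],[0,0,0,-10,-15,0,1],[0,0,0,-30,0,0,1],[0,0,0,-30,0,0,1],[0,0,0,-30,0,0,1],[0,0,0,-30,0,0,1],[0,0,0,-20,0,0,1],[0,0,0,0,0,0,1]],
])

```text
t: 48.83
position: [0.5202, -0.1397, 0.1663]
tool_rot: [1.49, 1.559, -0.165]
contact_force: [0.9, -0.1, -0.2]
gripper_width: 0.0855
```

```bash
cat >> h.py <<'E'
def trayrim(tag,cx,cy,cam='wrist'):
    s,p,d=look(tag,(cam,))[cam]; W=world(cam,d,s)
    h=cv2.cvtColor(p,cv2.COLOR_RGB2HSV)
    m=(abs(W[...,2]-.06)<.006)&(h[...,2]<140)&(abs(W[...,0]-cx)<.11)&(abs(W[...,1]-cy)<.11)&(d>0)
    if cam=='wrist': 
        R=Ro.from_euler('xyz',s['tool_rot']).as_matrix(); m&=((W-s['position'])@R)[...,1]>.0
    n,l,st,_=cv2.connectedComponentsWithStats(m.astype(np.uint8)); k=1+np.argmax(st[1:,4])
    print(cam,'rim',(l==k).sum(),sqfit(plane_pts('top',l==k,.06) if cam=='top' else W[l==k]))
E
python3 - <<'E'
from h import *
to(.63,.02,.17,85)
trayrim("40",.625,-.15); wspot("40b"); trayrim("40",.625,-.15,'top')
E
```

```text
t 48.83 pos [ 0.5202 -0.1397  0.1663] psi -4.83 tilt [0.0118 0.001 ] F [ 0.9 -0.1 -0.2] w 0.0855 q1,q7 [-0.07 -1.09]
 turn rotvec [-1.568  0.01  -0.009]  shift if before turn [  -2.7   96.  -168.3]  if after [ -3.7 168.6  95.5]
wrist rim 2683 (array([628.6, -94.5]), array([ 27.3, 119.2]), -4.6)
yellow [426, 0, 14, 55, 555] mean [ 0.6745 -0.2402  0.    ] (8.699769020080566, 39.431396484375)
yellow [613, 0, 24, 52, 645] mean [ 6.627e-01 -3.947e-01 -1.000e-04] (12.581063270568848, 36.85812759399414)
yellow [512, 90, 13, 13, 152] mean [ 6.167e-01 -3.132e-01 -2.000e-04] (11.652937889099121, 9.796905517578125)
yellow [541, 136, 67, 58, 1090] mean [ 5.460e-01 -3.752e-01 -1.000e-04] (51.73114776611328, 49.71094512939453)
yellow [415, 138, 55, 58, 1058] mean [ 0.5553 -0.2421  0.    ] (50.29246520996094, 50.3592643737793)
top rim 276 (array([ 635.3, -122.2]), array([ 79.1, 126.4]), -4.9)
```

View pics/40top.png

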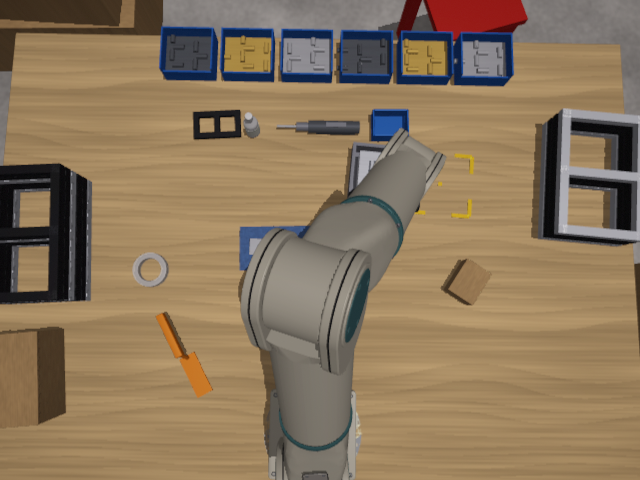

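View pics/40wrist.png

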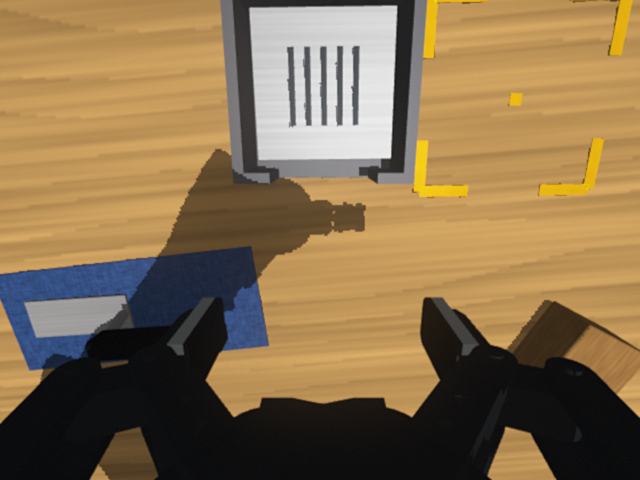

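Request:
drive_tool([
  [[-0.12,0,0,0,0,0,1],[-0.12,0,0,0,0,0,1],[-0.12,0,0,0,0,0,1],[-0.12,0,0,0,0,0,1],[-0.12,0,0,0,0,0,1],[-0.12,0,0,0,0,0,1],[-0.12,0,0,0,0,0,1],[-0.12,0,0,0,0,0,1],[-0.12,0,0,0,0,0,1],[-0.12,0,0,0,0,0,1],[-0.12,0,0,0,0,0,1],[-0.12,0,0,0,0,0,1]],
])

```text
t: 49.98
position: [0.5159, -0.138, 0.1601]
tool_rot: [2.324, 1.569, 2.115]
contact_force: [0.1, 1.0, -0.4]
gripper_width: 0.0856
```

Request:
drive_tool([
  [[-0.12,0,0,0,0,0,1],[-0.01,0,0,0,0,0,1],[0,0,0,0,20,20,1],[0,0,0,0,27,28,1],[0,0,0,0,27,28,1],[0,0,0,0,20,23,1],[0,0,0,0,8,11,1],[0,0,0,0,0,0,1],[0,0,0,0,0,0,1]],
])

```text
t: 50.73
position: [0.6341, -0.0456, 0.1602]
tool_rot: [2.807, 1.569, 2.721]
contact_force: [-0.7, -0.7, -0.4]
gripper_width: 0.0853
```

```bash
python3 - <<'E'
from h import *
to(.638,-.047,.012,85.2)
trayrim("41",.628,-.15,'top')
E
```

```text
t 50.73 pos [ 0.6341 -0.0456  0.1602] psi 85.08 tilt [ 0.0005 -0.0016] F [-0.7 -0.7 -0.4] w 0.0853 q1,q7 [ 0.04 -0.07]
 turn rotvec [-0.002 -0.002 -0.001]  shift if before turn [148.2  -1.2   4.2]  if after [148.2  -1.1   4. ]
top rim 300 (array([ 625.4, -187.6]), array([ 57.4, 135.5]), -4.8)
```

View pics/41top.png

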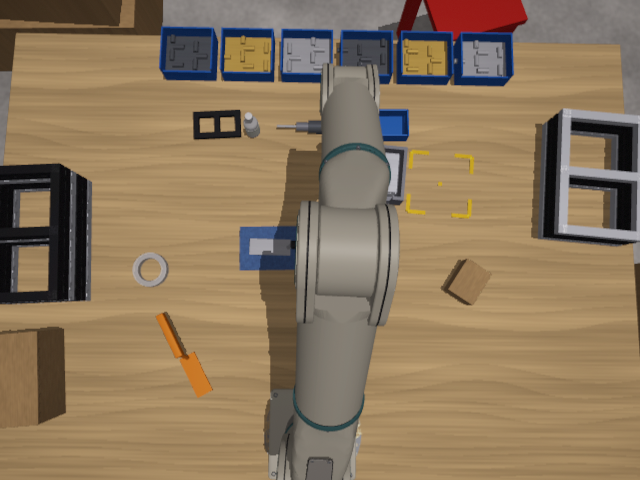

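Request:
drive_tool([
  [[0,0,0,25,0,2,1],[0,0,0,35,0,2,1],[0,0,0,35,0,0,1],[0,0,0,25,0,0,1],[0,0,0,16,0,0,1],[0,0,0,9,0,0,1],[0,0,0,3,0,0,1],[0,0,0,0,-6,0,1],[0,0,0,0,-8,0,1],[0,0,0,0,-5,0,1],[0,0,0,0,0,0,1]],
])

```text
t: 51.7
position: [0.6379, -0.0685, 0.0151]
tool_rot: [-0.396, 1.567, -0.484]
contact_force: [-0.1, -1.7, -0.8]
gripper_width: 0.085
```

```bash
python3 - <<'E'
from h import *
to(.638,-.047,.012,85.2)
p=look("42",("side",))['side'][1]; cv2.imwrite('pics/42crop.png',cv2.resize(p[150:290,180:360,::-1],None,fx=4,fy=4))
E
```

```text
t 51.7 pos [ 0.6379 -0.0685  0.0151] psi 84.94 tilt [-0.0013  0.003 ] F [-0.1 -1.7 -0.8] w 0.085 q1,q7 [ 0.08 -0.06]
 turn rotvec [-0.005  0.003  0.001]  shift if before turn [ 3.  21.5 -1.8]  if after [ 3.1 21.5 -1.7]
```

View pics/42crop.png

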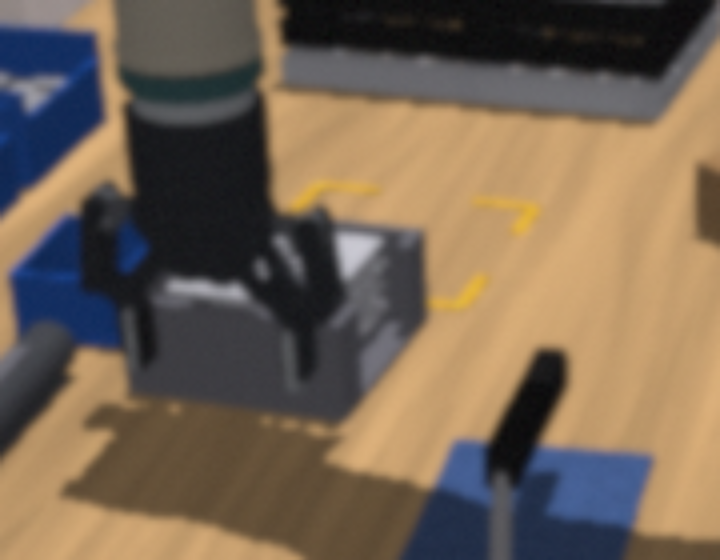

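Request:
drive_tool([
  [[0,0,0,1.5,-3,0,1],[0,0,0,1,-5,0,1],[0,0,0,0,-7,0,1],[0,0,0,0,-9,0,1],[0,0,0,0,-9,0,1],[0,0,0,0,-9,0,1],[0,0,0,0,-9,0,1],[0,0,0,0,-9,0,1],[0,0,0,0,-9,0,1],[0,0,0,0,-9,0,1],[0,0,0,0,-9,0,1],[0,0,0,0,-9,0,1]],
])

```text
t: 52.75
position: [0.6294, -0.1603, 0.0114]
tool_rot: [1.041, 1.568, 0.957]
contact_force: [-0.7, 5.3, 2.7]
gripper_width: 0.0855
```

Request:
drive_tool([
  [[0,0,0,0,-9,0,1],[0,0,0,0,-9,0,1],[0,0,0,0,-9,0,1],[0,0,0,0,-7,0,1],[0,0,0,0,-5,0,1],[0,0,0,0,-4,0,1],[0,0,0,0,-3,0,1],[0,0,0,0,0,0,1],[0,0,0,0,0,0,1]],
])

```text
t: 53.5
position: [0.6252, -0.2072, 0.0111]
tool_rot: [0.302, 1.57, 0.217]
contact_force: [0.7, 3.0, 1.2]
gripper_width: 0.0855
```

```bash
python3 - <<'E'
from h import *
to(.623,-.2361,.012,85.2)
s,p,d=look("43",("top",))['top']; cv2.imwrite('pics/43crop.png',cv2.resize(p[100:260,320:520,::-1],None,fx=4,fy=4,interpolation=cv2.INTER_CUBIC))
p=look("43",("side",))['side'][1]; cv2.imwrite('pics/43s.png',cv2.resize(p[140:280,200:380,::-1],None,fx=4,fy=4))
E
```

```text
t 53.5 pos [ 0.6252 -0.2072  0.0111] psi 85.11 tilt [0.0003 0.001 ] F [0.7 3.  1.2] w 0.0855 q1,q7 [0.31 0.13]
 turn rotvec [-0.002  0.001 -0.   ]  shift if before turn [ -0.9 -28.9   0.3]  if after [ -0.9 -28.9   0.2]
```

View pics/43crop.png

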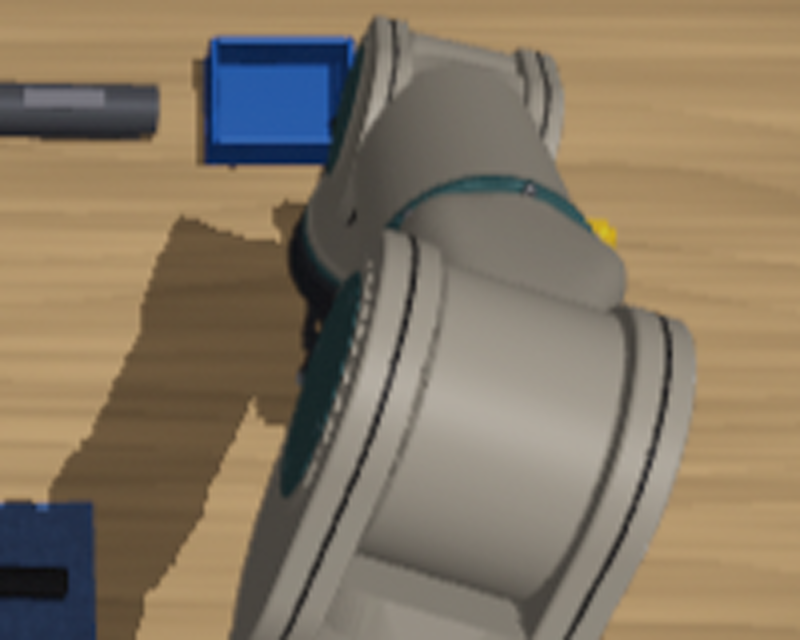

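View pics/43s.png

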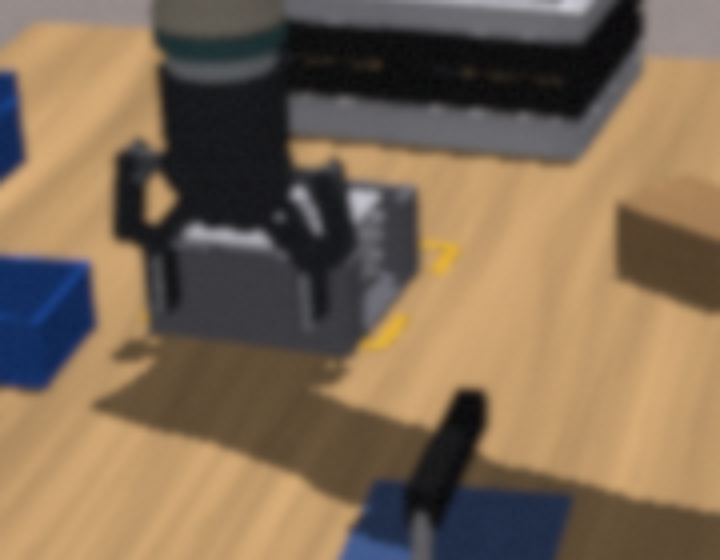

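Request:
drive_tool([
  [[0,0,0,0,-3,0,1],[0,0,0,0,-5,0,1],[0,0,0,0,-6,0,1],[0,0,0,0,-6,0,1],[0,0,0,0,-4,0,1],[0,0,0,0,-3,0,1],[0,0,0,0,-1.5,0,1],[0,0,0,0,0,0,1],[0,0,0,0,0,0,1]],
])

```text
t: 54.35
position: [0.6225, -0.2355, 0.0109]
tool_rot: [0.485, 1.57, 0.4]
contact_force: [0.1, 3.2, 1.7]
gripper_width: 0.0855
```

Request:
drive_tool([
  [[0,0,0,0,5,0,1],[0,0,0,0,15,0,1],[0,0,0,0,25,0,1],[0,0,0,-15,30,0,1],[0,0,0,-30,30,-10,1],[0,0,0,-35,20,-20,1],[0,0,0,-35,15,-35,1],[0,0,0,-35,15,-35,1],[0,0,0,-20,15,-35,1],[0,0,0,0,10,-35,1],[0,0,0,0,0,-10,1],[0,0,0,0,0,0,1]],
])

```text
t: 55.35
position: [0.4707, -0.0497, 0.1634]
tool_rot: [3.073, 1.569, 2.99]
contact_force: [-0.6, -1.4, -0.7]
gripper_width: 0.0854
```

```bash
python3 - <<'E'
from h import *
to(.623,-.2361,.012,85.2)
s,p,d=look("44",("top",))['top']; cv2.imwrite('pics/44crop.png',cv2.resize(p[100:260,320:520,::-1],None,fx=4,fy=4,interpolation=cv2.INTER_CUBIC))
covers(p,d); trayrim("44b",.616,-.315,'top'); spotfit(p); lifterfit(p,d)
p=look("44",("side",))['side'][1]; cv2.imwrite('pics/44s.png',cv2.resize(p[140:280,200:380,::-1],None,fx=4,fy=4))
E
```

```text
t 55.35 pos [ 0.4707 -0.0497  0.1634] psi 85.24 tilt [ 0.0001 -0.0018] F [-0.6 -1.4 -0.7] w 0.0854 q1,q7 [ 0.08 -0.07]
 turn rotvec [ 0.001 -0.002 -0.   ]  shift if before turn [ 151.1 -173.1  167.5]  if after [ 151.4 -173.   167.4]
cover (np.float64(0.06), array([ 613.9, -311.6]), array([ 98.9, 100.5]), -3.6)
cover (np.float64(0.0317), array([ 617.4, -268.1]), array([ 8. , 94.6]), -2.5)
top rim 639 (array([ 614.2, -312. ]), array([135.7, 135.6]), -4.9)
spot 251 (array([ 615.6, -314.2]), array([163.6, 164.2]), -4.2)
handle 368 ((443.35833740234375, 3.172882080078125), (102.35040283203125, 88.17100524902344), 60.189544677734375)
blade 672 ((440.5450744628906, 62.08717346191406), (257.5816345214844, 114.6454086303711), 88.707275390625)
mat ((444.216064453125, 82.70413208007812), (107.11455535888672, 209.18170166015625), 1.9980442523956299)
```

View pics/44crop.png

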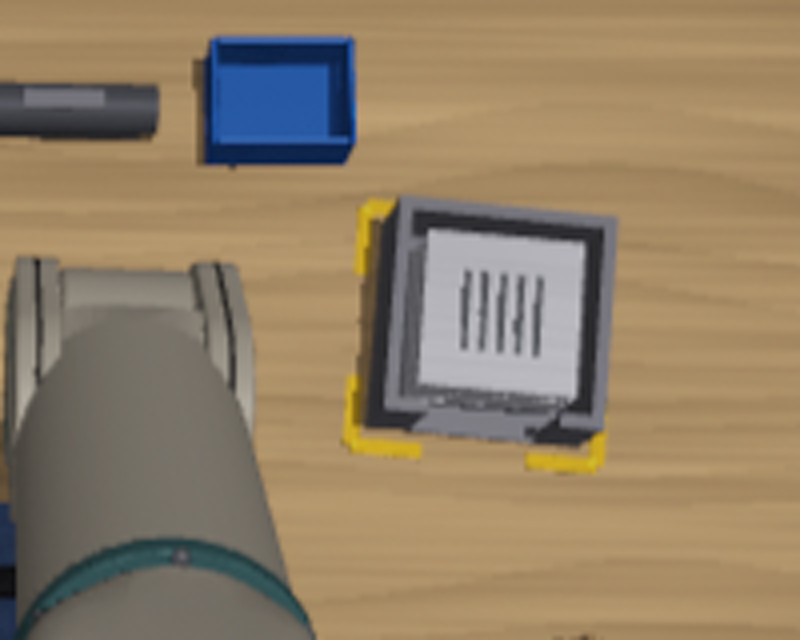

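View pics/44s.png

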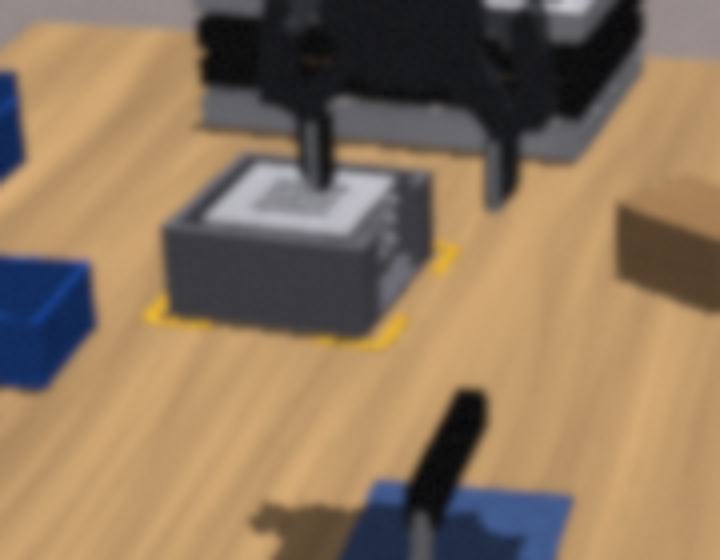

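Request:
drive_tool([
  [[0,0,0,-20,0,0,1],[0,0,0,-30,-20,0,1],[0,0,0,-20,-30,0,1],[0,0,0,0,-36,0,1],[0,0,0,0,-36,0,1],[0,0,0,0,-36,0,1],[0,0,0,0,-36,0,1],[0,0,0,0,-30,0,1],[0,0,0,0,-10,0,1],[0,0,0,0,0,0,1],[0,0,0,0,0,0,1]],
])

```text
t: 56.47
position: [0.4548, -0.2839, 0.2321]
tool_rot: [1.433, 1.569, 1.346]
contact_force: [-0.0, 0.9, -0.7]
gripper_width: 0.0854
```

```bash
python3 - <<'E'
from h import *
to(.623,-.2361,.012,85.2)
s,p,d=look("45",("top",))['top']; lifterfit(p,d)
W=world('top',d)
m=np.zeros((480,640),bool); m[222:275,236:360]=1; m&=(W[...,2]>.055)&(W[...,2]<.09)
print(rect(W[m]))
for th in ['driver','glue','frame','cup','tape','carton']:
    for r in recognise('top',th)[:1]: print(th,r['score'],np.round(r['bbox']))
E
```

```text
t 56.47 pos [ 0.4548 -0.2839  0.2321] psi 85.07 tilt [0.0018 0.0003] F [-0.   0.9 -0.7] w 0.0854 q1,q7 [0.52 0.41]
 turn rotvec [-0.002  0.    -0.002]  shift if before turn [220.3  61.7 163.4]  if after [220.1  61.7 163.6]
handle 233 ((443.0684814453125, 5.214851379394531), (19.030508041381836, 108.67701721191406), 0.9957775473594666)
blade 870 ((444.7106628417969, 59.21558380126953), (111.3601303100586, 260.7508544921875), 1.6872013807296753)
mat ((445.09051513671875, 58.765037536621094), (107.21367645263672, 257.2965393066406), 1.8624974489212036)
((443.7148742675781, 5.221015930175781), (108.95574188232422, 18.787261962890625), 89.16156005859375)
driver 0.87 [319. 129.  85.  14.]
glue 0.83 [251. 126.  17.  27.]
frame 0.85 [215. 126.  47.  32.]
cup 0.82 [390. 126.  38.  35.]
tape 0.62 [150. 269.  36.  33.]
carton 0.92 [460. 282.  31.  35.]
```

View pics/45top.png

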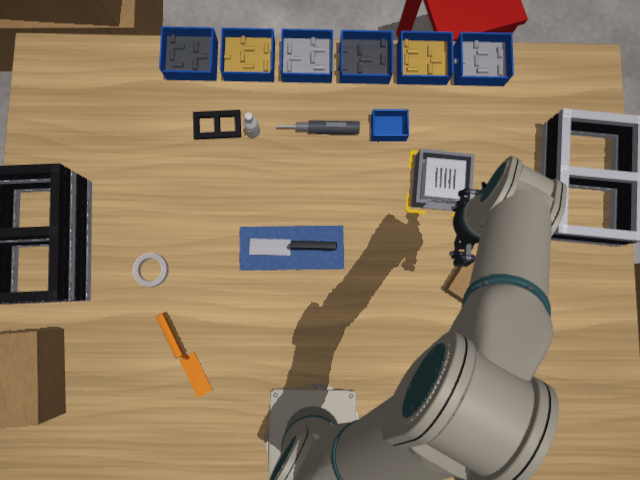

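The top view shows the tray with its stack inside the yellow corners at (443,180), the lifter flat along the mat at (295,246) and the bystanders where they started. The arm is clear, so I'll hand in.

```bash
python3 - <<'E'
from h import *
s,p,d=look("46",("top",))['top']; trayrim("46b",.616,-.315,'top'); print(read_state()['dq'].round(3))
print(sign_off())
E
```

```text
top rim 533 (array([ 614.1, -312. ]), array([134.9, 135.7]), -4.8)
[ 0.007  0.002  0.002 -0.002  0.001 -0.002 -0.003]
the job is handed in; nothing more can be done
None
```

The job is done and handed in at about 57 s of the 210 s allowed; the hand-in reports no verdict.

I stacked all four covers in the tray with the steel lifter, starting with the one on top of cover_a. Then I laid the lifter back on its mat and pushed the tray to the outgoing spot with the open fingers, first forwards, then sideways.

| Last check (top camera) | Result |
|---|---|
| Tray against the spot | about 2–3 mm off centre, about 0.6° off square |
| Top cover against the tray | under 1 mm off centre; top face at 60 mm, as four covers should be |
| Lifter middle against the mat | within about 2 mm, about 2.5° off its length, flat |
| Bystanders | show in the picture where they started |
| Arm | clear of everything, at rest |

- **Camera disagreement:** while I was placing covers, the wrist and top cameras differed by about 2–4 mm on the tray's position. That is well inside the 18 mm limit.
- **Failed fits:** a few automatic fits failed because the arm or gripper was in view. I repeated them or judged from the picture.
- **Not checked directly:** I measured each lower cover as it was placed, within about 2 mm of the tray's centre. After the push I only measured the top one.

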